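Put the nut mill's head back together

TASK

Put the nut mill on the counter back together after washing: over its upright shaft goes first the perforated plate, flange down, then the spacer ring, and last the knobbed cap. The cap's socket has to find the flat tang of the shaft, so turn it gently under light pressure until it drops, and leave it fully home on the spacer, upright and let go. Never force it (40 N on the mill is too much), and leave the other goods on the counter where they are.

Things in the scene. Friction and masses are not known exactly. Their poses are not given: they have to be found in the camera images.
- mill_seat (a point): Centre of the mill's flat round steel seat (90 mm across), on the axis of the upright shaft, z up. The mill is fixed to the table: a white housing 150 x 150 mm, its seat 50 mm above the table.
- shaft_top (a point): Top of the shaft, on its axis, 59 mm above the seat. Steel shaft, round, 20 mm across up to 49 mm; above that a flat tang 20 mm long, 8 mm thick, 10 mm high. No reading gives the tang's direction about the vertical (this point's x and y axes are the housing's), and it differs each time. Stiff gears hold the shaft: light rubbing does not turn it (that takes 0.15 N m), nor does it give downwards.
- plate_hub (a point): Point on the axis of the perforated steel plate, 26 mm above its underside, 6 mm below its top: grip the hub here. Round flange 72 mm across, 5 mm thick, and on top a round hub 34 mm across, from 5 to 32 mm height; a 24 mm hole goes right through. About 0.16 kg. Lies flange down, z up. On the mill its underside rests on the seat.
- spacer_mid (a point): Centre (half-way up) of the plain steel spacer ring: 44 mm across, 14 mm high, hole 24 mm across, 0.09 kg, lying flat on the table, z up. On the mill it rests on top of the plate's hub, its underside 32 mm above the seat.
- cap_knob (a point): Centre of the round grip knob of the aluminium cap, 34 mm above the cap's underside. Knob 34 mm across, from 22 to 46 mm height; below it the body, 48 mm across, 22 mm high. About 0.12 kg, stands knob up, z up. At a wrong angle it stops on the tang, this point 88 mm above the seat; at a right one it drops 8 mm on to the spacer, this point 80 mm above the seat.
- cap_socket (a point): Centre of the cap's underside, axes as the cap's. A round recess here, 25 mm across, 5 mm deep, fits over the tang at any angle; above it is a cross-shaped socket, two 11 mm wide slots at right angles along the cap's own x and y, 12 mm deep: it takes the tang in four positions 90 degrees apart, with about 0.15 rad of play each way.
- spice_jar: Bystander, to be left alone: small glass jar, 40 mm across, 42 mm high; origin at its underside.
- stopper: Bystander, to be left alone: cork stopper, 26 mm across, 30 mm high; origin at its underside.
- oil_bottle: Bystander, to be left alone: green glass bottle, 60 mm across, 220 mm high; origin at its underside.
- sauce_jar: Bystander, to be left alone: low jar, 60 mm across, 55 mm high; origin at its underside.
- nut_bowl: Bystander, to be left alone: white bowl, 110 mm across, 45 mm high; origin at its underside.
- spoon: Bystander, to be left alone: wooden spoon lying flat; origin at its underside (middle of its length).
Not all that is in view belongs to the job. What is meant by the part that bears spacer_mid is not orange or yellow, and is the smaller of those in its own colour.

How it is judged:
On the way, in this order (a step that is already met when the one before it is completed fails the run):
1. the perforated plate sits on the mill's seat, flange down, before the spacer and cap go on (horizontal distance between plate_hub and mill_seat below 0.005 m and z of plate_hub in the frame of mill_seat between 0.023 and 0.029 m and angle between plate_hub's own z axis and vertical below 0.08 rad), for 0.2 s.
2. the spacer ring lies on the plate's hub, before the cap goes on (all of step 1 and horizontal distance between spacer_mid and mill_seat below 0.005 m and z of spacer_mid in the frame of mill_seat between 0.036 and 0.042 m and angle between spacer_mid's own z axis and vertical below 0.08 rad), for 0.2 s.
3. the cap has dropped over the tang and is home on the spacer (all of step 2 and horizontal distance between cap_knob and mill_seat below 0.005 m and z of cap_knob in the frame of mill_seat between 0.077 and 0.083 m and angle between cap_knob's own z axis and vertical below 0.08 rad), for 0.2 s.
At the end, for the whole second after the job is handed in: Plate, spacer and cap all on the shaft in that order: each within 5 mm of the shaft's axis, within 3 mm of its seated height and within 0.08 rad of upright; the cap at rest and nothing held (all of step 3 and linear speed of cap below 0.02 m/s and contact force between the fingers and plate below 0.05 N and contact force between the fingers and spacer below 0.05 N and contact force between the fingers and cap below 0.05 N); the robot touches nothing.
It fails at once if more than 40 N pressed on the mill and its shaft (contact force between mill and anything else above 40 N).
It fails at once if a bystander pushed more than 30 mm from its place (distance of any of spice_jar, stopper, oil_bottle, sauce_jar, nut_bowl, spoon from where it was at the start of the episode above 0.03 m).
It also fails if it takes over 72 s, if anything falls off the work surface, if the arm or the gripper's body presses on something with over 40 N, if the wrist force passes 120 N, or if a joint passes its speed limit or range.

ROBOT

A 6-joint arm with a two-finger parallel gripper is mounted at the origin on the work surface. World frame = base frame: x ahead of the robot, y to its left, z up, the work surface at z = 0. Lengths are in m, angles in rad, forces in N, time in s.
With the tool pointing down it reaches from about 0.325 to 0.9 m from the base axis. Payload 6.1 kg.
Tool frame: the origin (TCP) lies midway between the tips of the shut fingers; the grasp point (between the pads) lies 19 mm behind it; z points along the fingers, y is the direction in which the jaws open and shut (so a half turn about z gives the same grasp; the last joint's range is limited). The gripper opens to 85 mm and grips with 20 to 120 N. Pads are 22 mm wide; open, the fingers measure 114 mm over their backs; the gripper's body (76 mm by 85 mm) begins 54 mm behind the grasp point. The pads swing forward as they close: fully open they stand 13 mm farther back than shut.
Start: joints at [-1.408, 0.22, 1.526, -0, 1.395, -0.126], TCP at [0.178, -0.599, 0.231] pointing down, gripper open.
Joint ranges: [-2.98, 2.98], [-0.91, 2.08], [0.09, 2.57], [-1.24, 4.39], [0.2, 2.65], [-2.68, 2.68]. Speed limits (rad/s): [2.57, 2.57, 3.01, 3.14, 3.14, 3.14].

INTERFACE

Orientations are given as a unit quaternion [x, y, z, w].
In Python, from cell import observe, optics, order gives the robot as it stands.
- The arm moves only by the tool carry_out, never from a script. Its argument "motion" is a list that holds one entry, the list of rows, each a list of 5 numbers: the shift along the tool's x, y, z in units of 25 mm (1.0 is 25 mm), then the turn about the tool's z in units of 6 degrees (1.0 is 6 degrees), then the finger opening in mm, from 0 to 85.4. A call has 1 to 5 rows; each row is the pose to reach, as a shift and turn from the pose measured when the call began, along the tool's axes at that moment; what a row does not reach only later rows make up. A row lasts 1/10 s, in which the tool goes at most 50 mm and 8.59 degrees, less where a joint would pass 70% of its speed; a pose out of reach is approached as far as the arm can. A call with a gripper value outside its range is refused whole. The fingers move at their own pace and stop on an object; "newtons" is the grip in N (left out, the last holds). Time passes only in rows, so rows that repeat a pose let the fingers close. It gives the time, the measured TCP pose, the force and the opening at its end, in the units of the state.
- observe(): the state, without advancing time (a new reading comes with each control period).
- optics.read_camera(name): name is "scene" or "top"; returns the picture (480x640x3 uint8, red, green, blue); there is no depth.
- optics.camera_info(name): a dict with "K" (3x3 intrinsics, pixels), "k1" (the pictures are not rectified: a ray, as slopes to the right and down, at radius r is drawn at 1 + k1 r^2 times it, then the intrinsics apply), "rvec" (rotation vector, rad) and "tvec" (3), from world to camera coordinates, as OpenCV has them. Camera axes: x right, y down, z forward; pixel columns grow to the right and rows downward; lengths in m; the calibration is good to about 2 mm. A picture is of the moment at which its call begins. camera_info takes no time and is no camera call.
- order.finish_job(): hands the job in, once; it reports no verdict.
The state is a dict: "t": time; "joint_pos": joint angles; "qvel": joint speeds; "joint_efforts": joint torques, N m; "position": TCP position; "ee_rot": TCP orientation; "ft_force": force on the tool from outside, world axes, zero at the start; "moment": the same for the moment, N m; "finger_gap": opening from 0.0 (shut) to 1.0 (fully open).
Only numpy, scipy, OpenCV 4.12 (cv2) and the standard library are available. Lean on these libraries where they do the work, as an engineer would, in place of code of your own. Each camera call takes 0.05 s, during which the arm holds its last target.

## Working session

There is one attempt and no reset: what is moved stays moved. The work goes in short steps, Python scripts to look and compute and a tool call to move; the robot and the scene stay as the last step left them, time stands still between calls to the robot, and variables do not carry over. Pictures are saved under pics/ and viewed, and the job is handed in when it is done.

Besides the shell and the picture viewer there is one more tool, called after "Request:" as name(argument=value, ...), one argument or row to a line, values as JSON. carry_out: Moves the arm, as the interface text tells. Its arguments: {"type":"object","properties":{"motion":{"type":"array","items":{"type":"array","items":{"type":"array","items":{"type":"number"}}}},"newtons":{"type":"number"}},"required":["motion"]}

```bash
ls; mkdir -p pics; python3 - <<'E'
from cell import observe, optics, order
import cv2
print(observe())
for n in ("scene","top"):
    print(n,optics.camera_info(n))
    cv2.imwrite(f"pics/{n}0.png",cv2.cvtColor(optics.read_camera(n),cv2.COLOR_RGB2BGR))
E
```

```text
pics
{'t': 0.0, 'joint_pos': array([-1.40809379e+00,  2.21227810e-01,  1.52762307e+00,  4.38424930e-05,
        1.39472571e+00, -1.26088393e-01]), 'qvel': array([-2.14424006e-04, -5.82136735e-05, -3.18546886e-04, -6.57472121e-05,
        1.51260833e-03, -1.00612328e-03]), 'joint_efforts': array([-5.32048180e-04, -4.96898317e+01, -3.89396095e+01, -1.58389144e-04,
        1.10989067e-02, -1.68302002e-06]), 'position': array([ 0.17791235, -0.59849915,  0.23019189]), 'ee_rot': array([ 9.89593144e-01,  1.43890319e-01,  3.41587588e-06, -9.92197293e-04]), 'ft_force': array([-0.67732263,  0.3571523 ,  0.13465429]), 'moment': array([0.00264815, 0.03906054, 0.00692382]), 'finger_gap': 1.0014632405974249}
scene {'K': array([[527.99786822,   0.        , 321.09237687],
       [  0.        , 527.99786822, 239.53335979],
       [  0.        ,   0.        ,   1.        ]]), 'k1': 0.025591420540362265, 'rvec': array([ 1.70805382,  1.93331099, -0.69862747]), 'tvec': array([ 0.05865506, -0.34729127,  1.50607309])}
top {'K': array([[444.27260742,   0.        , 319.25382002],
       [  0.        , 444.27260742, 235.27361034],
       [  0.        ,   0.        ,   1.        ]]), 'k1': -0.11050162521029323, 'rvec': array([ 2.18277858, -2.17147067,  0.07663734]), 'tvec': array([-0.00431219,  0.54736478,  1.0767538 ])}
```

View pics/scene0.png

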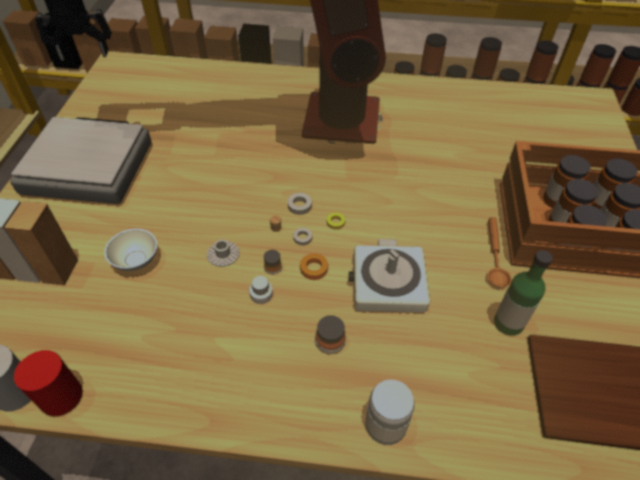

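View pics/top0.png

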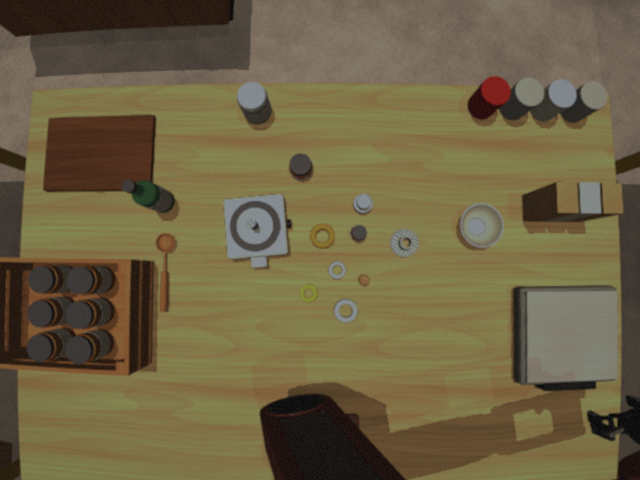

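Candidates for the spacer (top view): orange ring (322,236), yellow ring (309,293), small steel ring (337,270) and large steel ring (345,311). The description points to the small steel one at (337,270). I'll check it in close crops.

```bash
cat > h.py <<'E'
import numpy as np, cv2
from cell import observe, optics, order
from scipy.spatial.transform import Rotation as R
def cam(n):
    c=optics.camera_info(n); return c['K'],np.array([c['k1'],0,0,0,0.]),np.array(c['rvec']),np.array(c['tvec'])
def ray(n,uv):
    K,d,r,t=cam(n); p=cv2.undistortPoints(np.array([[uv]],float),K,d)[0,0]
    M=cv2.Rodrigues(r)[0]; return -M.T@t, M.T@np.array([p[0],p[1],1])
def onz(n,uv,z):
    o,v=ray(n,uv); return o+v*(z-o[2])/v[2]
def proj(n,P):
    K,d,r,t=cam(n); return cv2.projectPoints(np.array(P,float).reshape(-1,1,3),r,t,K,d)[0][:,0]
def tri(uv1,uv2):  # scene, top
    a,u=ray('scene',uv1); b,w=ray('top',uv2)
    s=np.linalg.lstsq(np.c_[u,-w],b-a,rcond=None)[0]; p,q=a+u*s[0],b+w*s[1]
    return (p+q)/2, np.linalg.norm(p-q)
def snap(n,f):
    im=cv2.cvtColor(optics.read_camera(n),cv2.COLOR_RGB2BGR); cv2.imwrite(f,im); return im
def crop(im,x0,y0,w,h,s,f): cv2.imwrite(f,cv2.resize(im[y0:y0+h,x0:x0+w],None,fx=s,fy=s,interpolation=cv2.INTER_CUBIC))
E
python3 - <<'E'
from h import *
a=cv2.imread('pics/top0.png');crop(a,215,180,210,150,3.8,'pics/tc.png')
a=cv2.imread('pics/scene0.png');crop(a,200,180,240,150,3.3,'pics/sc.png')
E
```

```text
(no output)
```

View pics/tc.png

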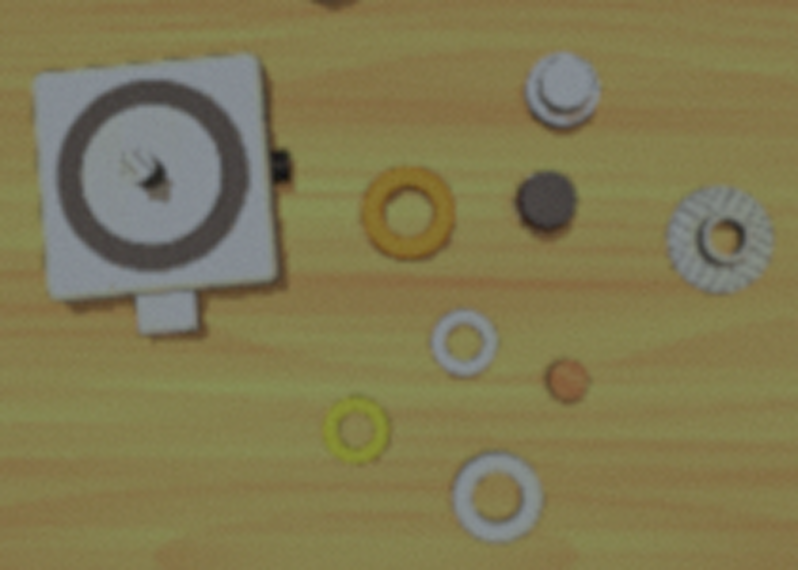

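View pics/sc.png

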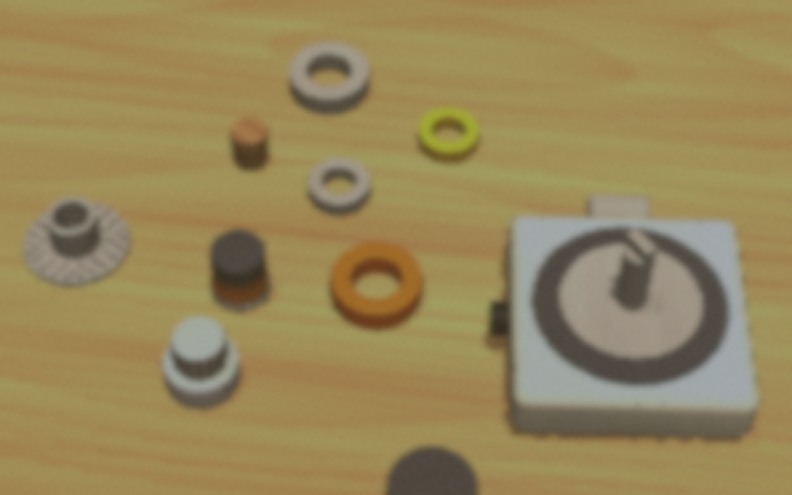

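The small steel ring at top px (337,270), scene px (303,236), is clearly smaller than the other steel ring, so it's the spacer. The plate is at top (404,242), the cap at (363,203) and the mill at (255,225). Next I'll measure them with masks.

```bash
cat > meas.py <<'E'
from h import *
import sys
t=cv2.imread('pics/top0.png'); s=cv2.imread('pics/scene0.png')
def blobs(im,x0,y0,x1,y1):
    hsv=cv2.cvtColor(im,cv2.COLOR_BGR2HSV); m=((hsv[...,1]<75)&(hsv[...,2]>85)).astype(np.uint8)*255
    k=np.zeros_like(m);k[y0:y1,x0:x1]=m[y0:y1,x0:x1]
    cs,_=cv2.findContours(k,cv2.RETR_CCOMP,cv2.CHAIN_APPROX_NONE)
    for c in cs:
        if cv2.contourArea(c)>25:
            print(' area',cv2.contourArea(c), 'ell',[np.round(q,2).tolist() if not np.isscalar(q) else round(q,1) for q in cv2.fitEllipse(c)])
for nm,im,box in [('spacer t',t,(322,255,352,287)),('plate t',t,(385,222,425,262)),('cap t',t,(348,188,380,218)),('mill t',t,(215,190,300,275)),
 ('spacer s',s,(285,222,320,250)),('plate s',s,(200,230,245,270)),('cap s',s,(245,270,277,305)),('mill s',s,(345,235,435,315))]:
    print(nm); blobs(im,*box)
E
python3 meas.py
```

```text
spacer t
 area 234.5 ell [[336.66, 269.58], [17.21, 17.46], 132.8]
 area 70.0 ell [[336.87, 269.5], [9.29, 9.82], 90.0]
plate t
 area 606.5 ell [[404.01, 242.47], [27.46, 28.18], 122.9]
 area 74.5 ell [[406.26, 241.87], [9.74, 10.01], 144.4]
cap t
 area 287.0 ell [[362.65, 202.88], [18.99, 19.47], 134.2]
mill t
 area 1065.5 ell [[254.28, 225.39], [36.6, 37.14], 24.2]
 area 35.5 ell [[255.35, 226.61], [6.04, 8.65], 41.7]
 area 3784.0 ell [[255.24, 227.45], [68.36, 74.86], 178.7]
 area 1972.5 ell [[254.73, 225.71], [49.79, 50.51], 41.3]
spacer s
 area 215.5 ell [[302.32, 235.38], [15.4, 17.95], 85.5]
 area 52.5 ell [[302.16, 235.41], [7.08, 9.82], 89.8]
plate s
 area 605.0 ell [[222.54, 252.91], [24.94, 31.13], 79.1]
 area 67.5 ell [[222.72, 252.96], [7.87, 14.46], 77.4]
 area 42.0 ell [[220.7, 244.86], [5.87, 9.59], 76.7]
cap s
 area 455.0 ell [[260.25, 289.1], [22.08, 26.47], 175.5]
 area 51.5 ell [[260.15, 290.49], [6.94, 13.97], 84.0]
mill s
 area 4677.5 ell [[390.02, 277.46], [75.14, 83.71], 113.1]
 area 97.5 ell [[391.04, 265.69], [9.54, 13.85], 11.7]
 area 744.5 ell [[390.52, 272.09], [42.82, 54.13], 101.2]
```

```bash
python3 - <<'E'
from h import *
np.set_printoptions(precision=4,suppress=True)
def show(n,c,uv,z,d=None):
    p=onz(c,uv,z); o,v=ray(c,uv)
    e=onz(c,(uv[0]+ (d or 0),uv[1]),z); print(n,c,p,'size',np.linalg.norm(e-p))
show('seat','top',(254.4,225.45),.05,36.9);show('seatring','top',(254.73,225.71),.05,50.1)
show('seat','scene',(390.52,272.09),.05,54.1)
show('spacer','top',(336.7,269.55),.014,17.3);show('spacerhole','top',(336.87,269.5),.012,9.6)
show('spacer','scene',(302.25,235.4),.010,17.9)
show('flange','top',(404.0,242.47),.005,27.8);show('hubhole','top',(406.26,241.87),.026,9.9)
show('flange s','scene',(222.6,252.93),.005,31.);show('hubhole','scene',(220.7,244.86),.032,9.6)
show('cap','top',(362.65,202.88),.026,19.2)
# cap top knob in top view and in scene: crop circle
for n in('top','scene'):
  print(n,'cam pos',ray(n,(320,240))[0])
E
```

```text
seat top [0.5682 0.1554 0.05  ] size 0.08951589408406554
seatring top [0.5676 0.1546 0.05  ] size 0.12139768157950194
seat scene [0.5708 0.1533 0.05  ] size 0.11179555385903855
spacer top [ 0.4631 -0.0451  0.014 ] size 0.04284255832779459
spacerhole top [ 0.4632 -0.0455  0.012 ] size 0.023812610671470856
spacer scene [ 0.4612 -0.0471  0.01  ] size 0.04085780145827197
flange top [ 0.5316 -0.2144  0.005 ] size 0.0706000285699714
hubhole top [ 0.5318 -0.2162  0.026 ] size 0.02461811099606096
flange s scene [ 0.5307 -0.2161  0.005 ] size 0.06879420200460516
hubhole scene [ 0.5299 -0.2169  0.032 ] size 0.02091576121545489
cap top [ 0.6281 -0.1086  0.026 ] size 0.04771357849225019
top cam pos [ 0.4609 -0.011   1.1164]
scene cam pos [1.2381 0.0796 0.9236]
```

```bash
python3 - <<'E'
from h import *
a=cv2.imread('pics/top0.png');b=cv2.imread('pics/scene0.png')
f=lambda im,x,y:cv2.resize(im[y:y+40,x:x+40],(400,400),interpolation=cv2.INTER_CUBIC)
cv2.imwrite('pics/z1.png',np.hstack([f(a,235,205),f(b,370,240)]))
cv2.imwrite('pics/z2.png',np.hstack([f(a,343,183),f(b,240,268)]))
print(tri((260,283),(364.2,202.4)))
P=[[.5695,.1545,.109],[.5695,.1545,.05]]
print(proj('top',P),proj('scene',P))
E
```

```text
(array([ 0.6267187 , -0.1104163 ,  0.04225501]), np.float64(0.0011022018540379247))
[[250.86358251 222.30233619]
 [254.7915178  224.92852346]] [[394.45688516 253.78299316]
 [391.12392357 271.66565851]]
```

View pics/z1.png

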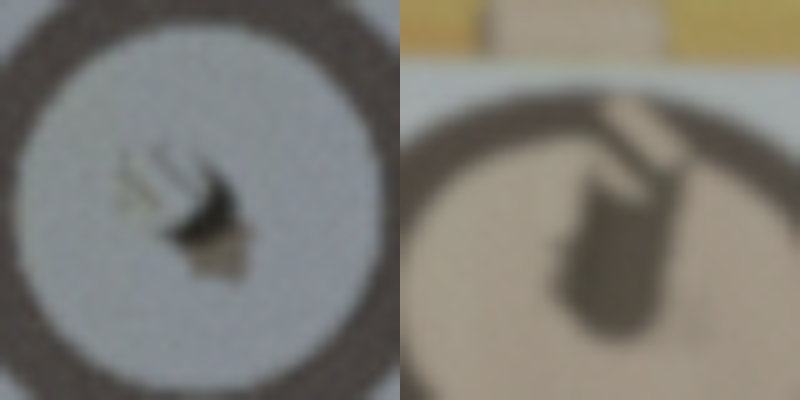

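View pics/z2.png

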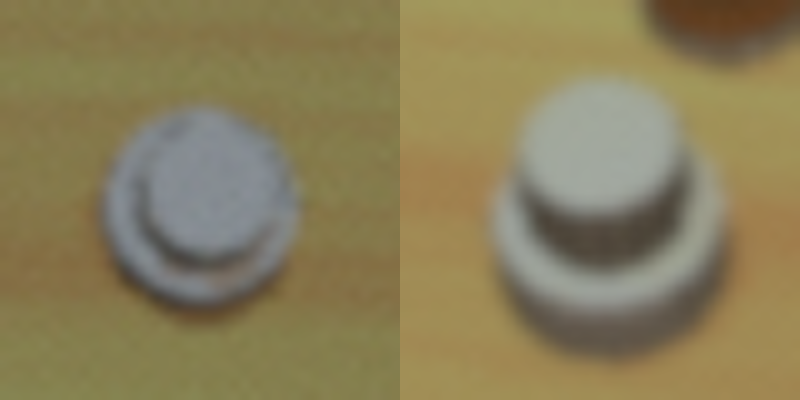

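```bash
python3 - <<'E'
from h import *
np.set_printoptions(precision=4,suppress=True)
print('knob',tri((259.65,281.85),(363.85,201.15)),onz('top',(363.85,201.15),.046),onz('scene',(259.65,281.85),.046),onz('top',(362.55,203.05),.022))
a=onz('scene',(370+20.75,240+9.55),.109);b=onz('scene',(370+28.05,240+15.75),.109)
print('tang',a,b,np.linalg.norm(a-b),np.degrees(np.arctan2(*(b-a)[[1,0]])),(a+b)/2)
print('plate',tri((220.7,244.86),(406.26,241.87)))
for q in [('oilb',(160,200)),('spice',(359,233)),('stop',(364,280)),('sauce',(301,167)),('bigring',(345,311)),('orange',(322,236)),('yellow',(309,293)),('bowl',(481,227))]: print(q[0],onz('top',q[1],.03))
M=R.from_quat(observe()['ee_rot']).as_matrix();print(M)
E
```

```text
knob (array([ 0.6288, -0.1095,  0.0492]), np.float64(0.00014064063508721403)) [ 0.6293 -0.1098  0.046 ] [ 0.6266 -0.1103  0.046 ] [ 0.6283 -0.1087  0.022 ]
tang [0.5596 0.1468 0.109 ] [0.5736 0.1617 0.109 ] 0.020411289690855965 46.68670751624949 [0.5666 0.1543 0.109 ]
plate (array([ 0.5314, -0.2155,  0.0339]), np.float64(0.0016027020764833306))
oilb [0.6338 0.3995 0.03  ]
spice [ 0.5528 -0.0991  0.03  ]
stop [ 0.4379 -0.1112  0.03  ]
sauce [0.7171 0.0449 0.03  ]
bigring [ 0.3626 -0.0651  0.03  ]
orange [ 0.545  -0.0083  0.03  ]
yellow [0.4057 0.0226 0.03  ]
bowl [ 0.5693 -0.4037  0.03  ]
[[ 0.9586  0.2848 -0.0003]
 [ 0.2848 -0.9586  0.0018]
 [ 0.0002 -0.0018 -1.    ]]
```

The sizes agree with the given dimensions: seat 89.5 mm, spacer 43 mm, flange 71 mm, cap 48 mm, tang about 20.4 mm long at about 47°. Now the moves, starting with a script that works out units for each.

```bash
cat > go.py <<'E'
from h import *
import sys
def go(x,y,z,yaw=None):
    o=observe(); M=R.from_quat(o['ee_rot']).as_matrix(); cy=np.degrees(np.arctan2(M[1,0],M[0,0]))
    d=M.T@(np.array([x,y,z])-o['position'])/0.025
    # turn about tool z (down): positive tool turn = negative world yaw
    tr=0 if yaw is None else -((yaw-cy+180)%360-180)/6
    print('t',round(o['t'],2),'pos',np.round(o['position'],4),'yaw',round(cy,2),'gap',round(o['finger_gap']*85.4,1),'F',np.round(o['ft_force'],1),'| units',np.round(d,3),'turn',round(tr,3),'dist mm',np.round(np.linalg.norm(d)*25))
if __name__=='__main__': go(*map(float,sys.argv[1:]))
E
python3 go.py .5315 -.2155 .13
```

```text
t 0.1 pos [ 0.1779 -0.5986  0.2303] yaw 16.55 gap 85.6 F [0.1 0.6 0.2] | units [ 17.922 -10.653   4.034] turn 0 dist mm 531.0
```

Request:
carry_out(
  motion=[
    [[1.6,-0.95,0.1,0,60],[3.2,-1.9,0.3,0,60],[4.8,-2.85,0.6,0,60],[6.4,-3.8,0.9,0,60],[8.0,-4.75,1.2,0,60]],
  ],
  newtons=40,
)

```text
t: 0.6
position: [0.3366, -0.426, 0.1999]
ee_rot: [0.99, 0.144, -0.0, -0.001]
ft_force: [0.4, -1.3, 0.0]
finger_gap: 0.705
```

```bash
python3 go.py .5315 -.2155 .13
```

```text
t 0.6 pos [ 0.3366 -0.426   0.1999] yaw 16.52 gap 60.2 F [ 0.4 -1.3  0. ] | units [ 9.869 -5.848  2.811] turn 0 dist mm 295.0
```

Request:
carry_out(
  motion=[
    [[1.6,-0.95,0.3,0,60],[3.2,-1.9,0.7,0,60],[4.8,-2.85,1.1,0,60],[6.4,-3.8,1.5,0,60],[8.0,-4.75,2.0,0,60]],
  ],
)

```text
t: 1.1
position: [0.4956, -0.2536, 0.1499]
ee_rot: [0.99, 0.144, 0.0, -0.001]
ft_force: [0.3, -0.8, 0.3]
finger_gap: 0.706
```

```bash
python3 go.py .5315 -.2155 .05
```

```text
t 1.1 pos [ 0.4956 -0.2536  0.1499] yaw 16.52 gap 60.3 F [ 0.3 -0.8  0.3] | units [ 1.809 -1.044  3.999] turn 0 dist mm 113.0
```

Request:
carry_out(
  motion=[
    [[1.2,-0.7,0.8,0,60],[1.81,-1.04,2.2,0,60],[1.81,-1.04,3.5,0,60],[1.81,-1.04,4.0,0,60],[1.81,-1.04,4.0,0,60]],
  ],
)

```text
t: 1.6
position: [0.5295, -0.2146, 0.0474]
ee_rot: [0.99, 0.144, -0.002, -0.003]
ft_force: [0.5, -0.1, 0.5]
finger_gap: 0.703
```

```bash
python3 go.py .5315 -.2155 .007; python3 -c "
from h import *
a=snap('top','pics/t1.png');b=snap('scene','pics/s1.png')
f=lambda im,x,y:cv2.resize(im[y:y+80,x:x+80],(400,400),interpolation=cv2.INTER_CUBIC)
cv2.imwrite('pics/z3.png',np.hstack([f(a,365,200),f(b,180,205)]))"
```

```text
t 1.6 pos [ 0.5295 -0.2146  0.0474] yaw 16.52 gap 60.1 F [ 0.5 -0.1  0.5] | units [0.072 0.069 1.617] turn 0 dist mm 41.0
```

View pics/z3.png

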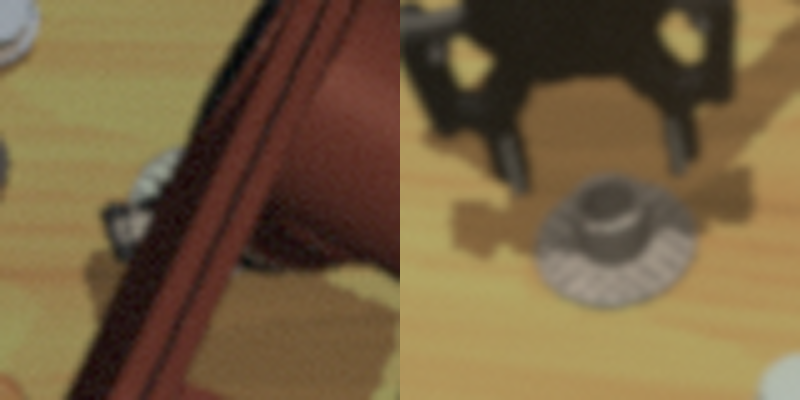

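The scene view (right) shows the fingers straddling the hub, which is centred at crop (605,225). Descending now to grip.

Request:
carry_out(
  motion=[
    [[0.072,0.07,0.8,0,60],[0.072,0.07,1.5,0,60],[0.072,0.07,1.62,0,60],[0.072,0.07,1.62,0,45],[0.072,0.07,1.62,0,30]],
  ],
  newtons=30,
)

```text
t: 2.2
position: [0.5351, -0.2182, 0.0123]
ee_rot: [0.99, 0.143, 0.001, 0.0]
ft_force: [0.9, -3.2, 25.0]
finger_gap: 0.378
```

Request:
carry_out(
  motion=[
    [[0,0,0,0,25],[0,0,0,0,25],[0,0,0,0,25],[0,0,0,0,55],[0,0,0,0,60]],
  ],
)

```text
t: 2.7
position: [0.5352, -0.2183, 0.0124]
ee_rot: [0.99, 0.143, 0.001, 0.0]
ft_force: [-0.1, 0.5, -0.3]
finger_gap: 0.692
```

```bash
python3 go.py .5315 -.2155 .007 106.5
```

```text
t 2.7 pos [ 0.5352 -0.2183  0.0124] yaw 16.45 gap 59.1 F [-0.1  0.5 -0.3] | units [-0.113 -0.149  0.216] turn -15.008 dist mm 7.0
```

```bash
python3 -c "
from h import *
print(observe()['ft_force'],observe()['moment'])
a=snap('top','pics/t2.png');b=snap('scene','pics/s2.png')
f=lambda im,x,y:cv2.resize(im[y:y+80,x:x+80],(400,400),interpolation=cv2.INTER_CUBIC)
cv2.imwrite('pics/z4.png',np.hstack([f(a,365,200),f(b,180,205)]))"; python3 go.py .5315 -.2155 .007
```

```text
[-0.08316922  0.52645134 -0.31957103] [ 0.02315609 -0.01325298  0.0075581 ]
t 2.8 pos [ 0.5352 -0.2183  0.0124] yaw 16.45 gap 59.9 F [ 0.  -0.5  0.4] | units [-0.113 -0.149  0.215] turn 0 dist mm 7.0
```

View pics/z4.png

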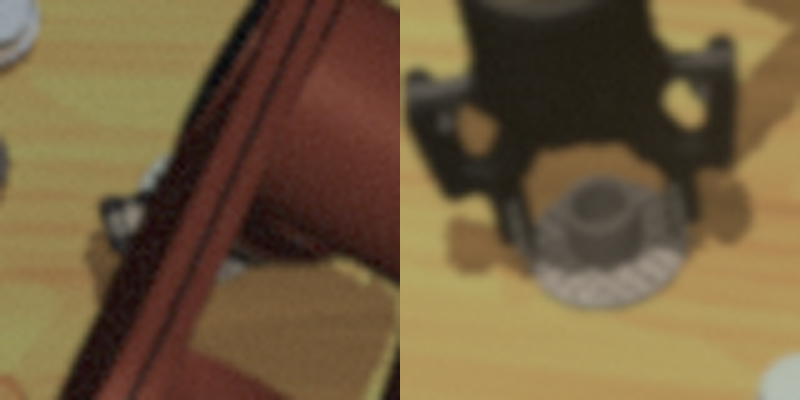

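Request:
carry_out(
  motion=[
    [[-0.06,-0.07,-0.2,0,60],[-0.11,-0.15,-0.3,0,60],[-0.11,-0.15,-0.3,0,60]],
  ],
)

```text
t: 3.1
position: [0.5317, -0.2154, 0.0206]
ee_rot: [0.99, 0.143, 0.002, 0.0]
ft_force: [0.3, 0.6, -0.4]
finger_gap: 0.7
```

```bash
python3 go.py .5315 -.2155 .02; python3 -c "
from h import *
snap('top','pics/t2.png');o=observe();print(o['position'],R.from_quat(o['ee_rot']).as_matrix()[:,2],o['qvel'])"
```

```text
t 3.1 pos [ 0.5317 -0.2154  0.0206] yaw 16.46 gap 59.8 F [ 0.3  0.6 -0.4] | units [-0.009  0.001  0.022] turn 0 dist mm 1.0
[ 0.53167503 -0.21547539  0.02034533] [ 3.62367849e-03 -1.47274431e-04 -9.99993424e-01] [-0.00190033  0.00919442 -0.00019655 -0.00078223 -0.00262935 -0.00029151]
```

Request:
carry_out(
  motion=[
    [[0,0,0.2,0,50],[0,0,0.2,0,25],[0,0,0.2,0,25],[0,0,0.2,0,25],[0,0,0.2,0,25]],
  ],
)

```text
t: 3.65
position: [0.5314, -0.2153, 0.015]
ee_rot: [0.99, 0.143, 0.002, 0.0]
ft_force: [0.2, 1.3, -1.6]
finger_gap: 0.376
```

```bash
python3 go.py .5315 -.2155 .015; python3 -c "
from h import *
b=snap('scene','pics/s3.png');print(observe()['ft_force'])
crop(b,170,195,100,80,6,'pics/z5.png')"
```

```text
t 3.65 pos [ 0.5314 -0.2153  0.015 ] yaw 16.45 gap 32.1 F [ 0.2  1.3 -1.6] | units [ 0.002  0.008 -0.001] turn 0 dist mm 0.0
[-0.51288581  0.22021912 -0.54760608]
```

View pics/z5.png

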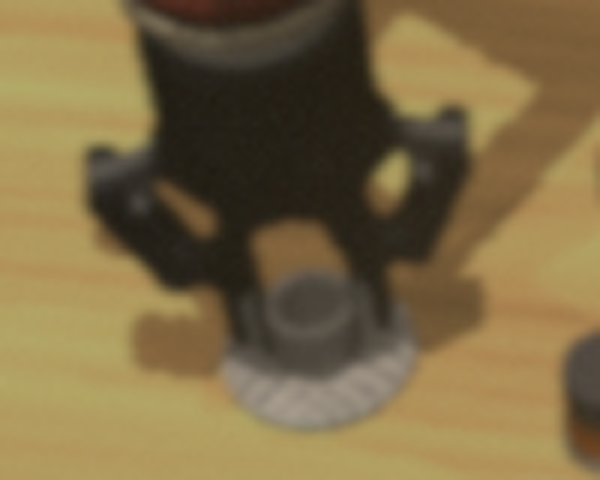

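Gripped, with the gap reading 32 mm on the 34 mm hub. I'll open, turn 90° and grip again so the plate is centred on both axes.

Request:
carry_out(
  motion=[
    [[0,0,0,0,50],[0,0,0,-0.4,60],[0,0,0,-1.8,60],[0,0,0,-3.2,60],[0,0,0,-4.6,60]],
  ],
)

```text
t: 4.2
position: [0.5315, -0.2153, 0.0152]
ee_rot: [0.926, 0.378, 0.002, 0.001]
ft_force: [-0.4, 0.7, 0.6]
finger_gap: 0.704
```

Request:
carry_out(
  motion=[
    [[0,0,0,-1.4,60],[0,0,0,-2.8,60],[0,0,0,-4.2,60],[0,0,0,-5.6,60],[0,0,0,-7.0,60]],
  ],
)

```text
t: 4.7
position: [0.5317, -0.2154, 0.0154]
ee_rot: [0.727, 0.687, 0.001, 0.001]
ft_force: [0.5, -0.1, 0.4]
finger_gap: 0.7
```

```bash
python3 go.py .5314 -.2153 .015 106.5
```

```text
t 4.7 pos [ 0.5317 -0.2154  0.0154] yaw 86.75 gap 59.8 F [ 0.5 -0.1  0.4] | units [ 0.004 -0.013  0.015] turn -3.291 dist mm 1.0
```

Request:
carry_out(
  motion=[
    [[0,-0.013,0,-1.4,60],[0,-0.013,0,-2.8,60],[0,-0.013,0,-3.3,45],[0,-0.013,0,-3.3,25],[0,-0.013,0,-3.3,25]],
  ],
)

```text
t: 5.2
position: [0.5317, -0.2156, 0.0158]
ee_rot: [0.599, 0.801, 0.001, 0.002]
ft_force: [-0.3, 0.2, 1.4]
finger_gap: 0.376
```

Request:
carry_out(
  motion=[
    [[0,0,0,0,25],[0,0,0,0,25],[0,0,-0.5,0,25],[0,0,-1.5,0,25],[0,0,-3,0,25]],
  ],
  newtons=40,
)

```text
t: 5.7
position: [0.5293, -0.2144, 0.0896]
ee_rot: [0.599, 0.801, 0.001, -0.001]
ft_force: [-0.6, -0.3, -1.4]
finger_gap: 0.369
```

```bash
python3 go.py .5685 .1545 .15; python3 -c "
from h import *
b=snap('scene','pics/s4.png');a=snap('top','pics/t4.png')
f=lambda im,x,y:cv2.resize(im[y:y+100,x:x+100],(400,400),interpolation=cv2.INTER_CUBIC)
cv2.imwrite('pics/z6.png',np.hstack([f(a,365,180),f(b,170,165)]))"
```

```text
t 5.7 pos [ 0.5293 -0.2144  0.0896] yaw 106.44 gap 31.5 F [-0.6 -0.3 -1.4] | units [13.714  5.678 -2.382] turn 0 dist mm 376.0
```

View pics/z6.png

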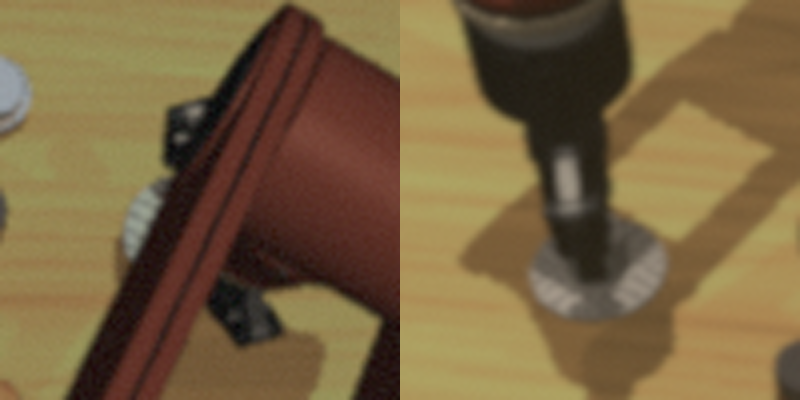

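The plate is held level and lifted. I'll use it to check the camera bias.

```bash
python3 - <<'E'
from h import *
np.set_printoptions(precision=4,suppress=True)
im=cv2.imread('pics/s4.png')
o=observe();p=o['position'];print(p)
print(proj('scene',[p+[0,0,-.0105],p+[0,0,-.0155]]))
hsv=cv2.cvtColor(im,cv2.COLOR_BGR2HSV);x0,y0=198,212
m=((hsv[...,1]<75)).astype(np.uint8)*255
k=np.zeros_like(m);k[y0:250,x0:240]=m[y0:250,x0:240]
cs,_=cv2.findContours(k,cv2.RETR_EXTERNAL,cv2.CHAIN_APPROX_NONE)
c=max(cs,key=cv2.contourArea);print(cv2.contourArea(c),cv2.fitEllipse(c),cv2.boundingRect(c))
v=im.copy();cv2.drawContours(v,[c],-1,(0,0,255),1);crop(v,180,190,80,70,8,'pics/z7.png')
E
```

```text
[ 0.535  -0.2175  0.0971]
[[216.3417 230.1076]
 [216.6753 231.6725]]
466.0 ((219.60272216796875, 232.5763397216797), (22.530824661254883, 32.94314956665039), 78.48218536376953) (203, 219, 34, 26)
```

View pics/z7.png

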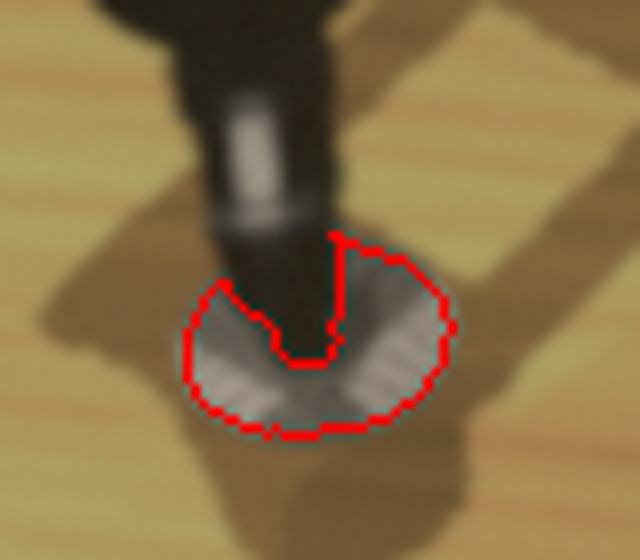

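```bash
python3 go.py .5685 .1545 .15
```

```text
t 5.8 pos [ 0.535  -0.2175  0.0971] yaw 106.44 gap 31.5 F [ 0.5 -0.7 -0.6] | units [13.874  5.52  -2.177] turn 0 dist mm 377.0
```

Request:
carry_out(
  motion=[
    [[1.0,0.4,-1.0,0,25],[2.8,1.1,-1.8,0,25],[4.6,1.8,-2.2,0,25],[6.4,2.5,-2.2,0,25],[8.2,3.3,-2.2,0,25]],
  ],
)

```text
t: 6.3
position: [0.5551, 0.0046, 0.1518]
ee_rot: [0.599, 0.801, 0.002, 0.007]
ft_force: [0.9, 0.4, -2.3]
finger_gap: 0.367
```

```bash
python3 go.py .5685 .1545 .15
```

```text
t 6.3 pos [0.5551 0.0046 0.1518] yaw 106.4 gap 31.4 F [ 0.9  0.4 -2.3] | units [5.604 2.205 0.046] turn 0 dist mm 151.0
```

Request:
carry_out(
  motion=[
    [[1.8,0.7,0,0,25],[3.4,1.3,0,0,25],[4.8,1.9,0,0,25],[5.6,2.2,0,0,25],[5.6,2.2,0,0,25]],
  ],
)

```text
t: 6.8
position: [0.5677, 0.1574, 0.1507]
ee_rot: [0.598, 0.802, 0.002, 0.006]
ft_force: [-0.0, -1.8, -2.6]
finger_gap: 0.373
```

Request:
carry_out(
  motion=[
    [[0,0,0,0,25]],
  ],
)

```text
t: 6.9
position: [0.5672, 0.1574, 0.1502]
ee_rot: [0.597, 0.802, 0.001, 0.006]
ft_force: [0.3, -0.3, -1.8]
finger_gap: 0.369
```

```bash
python3 -c "
from h import *
b=snap('scene','pics/s5.png');a=snap('top','pics/t5.png')
o=observe();p=o['position'];print(p,R.from_quat(o['ee_rot']).as_matrix()[:,2])
f=lambda im,x,y:cv2.resize(im[y:y+100,x:x+100],(400,400),interpolation=cv2.INTER_CUBIC)
cv2.imwrite('pics/z8.png',np.hstack([f(a,205,180),f(b,345,190)]))
print(proj('scene',[p+[0,0,-.0105],p+[0,0,-.0155]]),proj('top',[p+[0,0,-.0105],p+[0,0,-.0155]]))
"; python3 go.py .5685 .1545 .15
```

```text
[0.56726912 0.1567963  0.15029757] [ 0.01190261 -0.00473049 -0.99991797]
[[397.53614253 243.06372278]
 [397.22439937 244.71241547]] [[247.5824829  221.80303766]
 [247.95993195 222.04699569]]
t 7.0 pos [0.5673 0.1568 0.1503] yaw 106.57 gap 31.3 F [-0.4 -0.8 -1.8] | units [-0.102  0.021  0.013] turn 0 dist mm 3.0
```

View pics/z8.png

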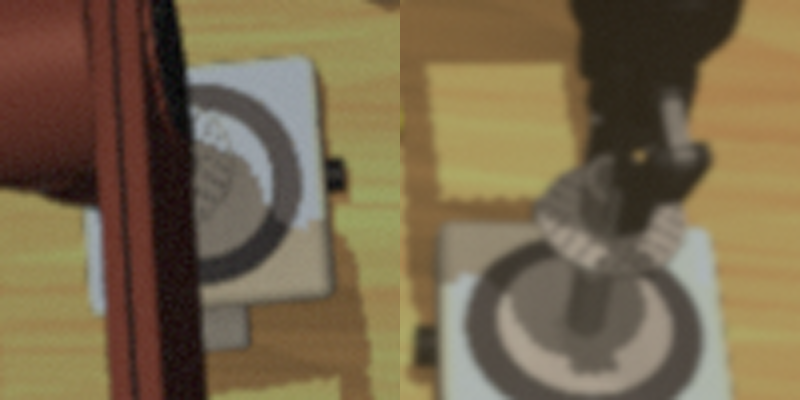

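```bash
python3 - <<'E'
from h import *
im=cv2.imread('pics/s5.png');o=observe();p=o['position'];M=R.from_quat(o['ee_rot']).as_matrix()
th=np.linspace(0,2*np.pi,60)
s=6;x0,y0=365,210
v=cv2.resize(im[y0:y0+90,x0:x0+75],None,fx=s,fy=s,interpolation=cv2.INTER_CUBIC)
for dz in(.0105,.0155):
    P=[p+M@np.array([.036*np.cos(t),.036*np.sin(t),dz]) for t in th]
    q=(proj('scene',P)-[x0,y0]+.5)*s
    cv2.polylines(v,[q.astype(int)],True,(0,255,0) if dz<.012 else (255,0,0),1)
cv2.imwrite('pics/z9.png',v)
E
```

```text
(no output)
```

View pics/z9.png

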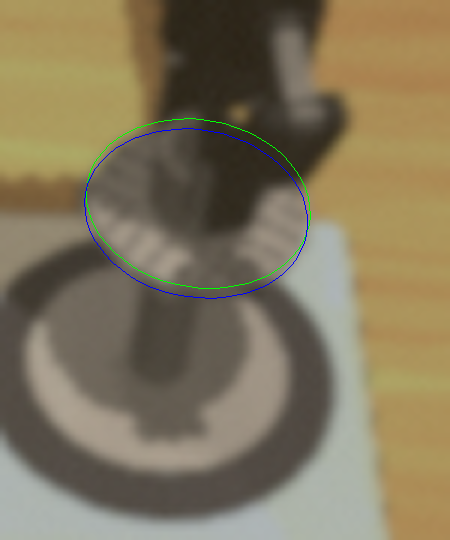

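```bash
python3 - <<'E'
from h import *
im=cv2.imread('pics/s3.png');th=np.linspace(0,2*np.pi,60)
s=8;x0,y0=190,225
v=cv2.resize(im[y0:y0+50,x0:x0+70],None,fx=s,fy=s,interpolation=cv2.INTER_CUBIC)
for z in(.005,0):
    P=[np.array([.5314,-.2153,z])+[.036*np.cos(t),.036*np.sin(t),0] for t in th]
    q=(proj('scene',P)-[x0,y0]+.5)*s
    cv2.polylines(v,[q.astype(int)],True,(0,255,0) if z>0 else (255,0,0),1)
im=cv2.imread('pics/s5.png')
cv2.imwrite('pics/z10.png',v)
E
```

```text
(no output)
```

View pics/z10.png

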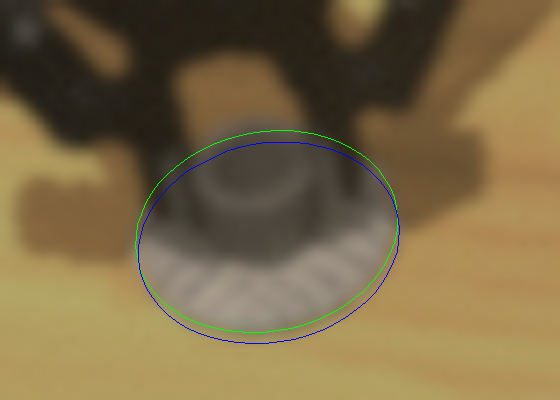

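```bash
python3 - <<'E'
from h import *
im=snap('scene','pics/s6.png')
o=observe();p=o['position'];M=R.from_quat(o['ee_rot']).as_matrix();print(p)
s=10;x0,y0=372,222
v=cv2.resize(im[y0:y0+45,x0:x0+60],None,fx=s,fy=s,interpolation=cv2.INTER_CUBIC)
v=cv2.convertScaleAbs(v,alpha=1.6)
th=np.linspace(0,2*np.pi,40)
for dz in(.0105,.0155):
    P=[p+M@np.array([.036*np.cos(t),.036*np.sin(t),dz]) for t in th]
    for q in (proj('scene',P)-[x0,y0]+.5)*s: cv2.circle(v,tuple(q.astype(int)),2,(0,255,0) if dz<.012 else (255,0,0),-1)
cv2.imwrite('pics/z11.png',v)
E
```

```text
[0.56744357 0.15647861 0.15045836]
```

View pics/z11.png

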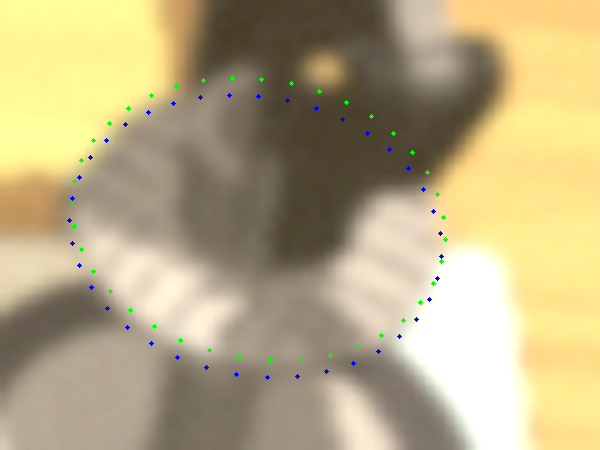

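```bash
python3 go.py .569 .1547 .128
```

```text
t 7.05 pos [0.5674 0.1565 0.1505] yaw 106.54 gap 31.4 F [-0.1  0.1 -1.7] | units [-0.079  0.03   0.899] turn 0 dist mm 23.0
```

Request:
carry_out(
  motion=[
    [[-0.04,0.02,0.4,0,25],[-0.08,0.03,0.9,0,25],[-0.08,0.03,0.9,0,25]],
  ],
)

```text
t: 7.35
position: [0.5672, 0.1536, 0.1249]
ee_rot: [0.598, 0.801, 0.0, 0.005]
ft_force: [-0.3, -0.2, -1.2]
finger_gap: 0.368
```

```bash
python3 go.py .569 .1547 .120
```

```text
t 7.35 pos [0.5672 0.1536 0.1249] yaw 106.47 gap 31.4 F [-0.3 -0.2 -1.2] | units [0.025 0.079 0.196] turn 0 dist mm 5.0
```

Request:
carry_out(
  motion=[
    [[0.025,0.08,0.0,0,25],[0.025,0.08,0.0,0,25],[0.025,0.08,0.1,0,25],[0.025,0.08,0.2,0,25],[0.025,0.08,0.2,0,25]],
  ],
)

```text
t: 7.85
position: [0.5699, 0.1548, 0.1237]
ee_rot: [0.598, 0.801, 0.0, 0.005]
ft_force: [-7.4, -1.8, 18.8]
finger_gap: 0.371
```

```bash
python3 go.py .569 .1547 .110
```

```text
t 7.85 pos [0.5699 0.1548 0.1237] yaw 106.49 gap 31.6 F [-7.4 -1.8 18.8] | units [ 0.009 -0.038  0.546] turn 0 dist mm 14.0
```

```bash
python3 -c "
from h import *
o=observe();print(o['ft_force'],o['moment'],o['position'],R.from_quat(o['ee_rot']).as_matrix()[:,2])
b=snap('scene','pics/s7.png');crop(b,350,200,90,100,6,'pics/z12.png')
print(proj('scene',[.5695,.1545,.109]))"
```

```text
[-7.37047083 -1.76171996 18.84912594] [-0.52121045  1.8898787  -0.03819189] [0.56985352 0.15483916 0.12365624] [ 0.00928718 -0.00573656 -0.99994042]
[[394.45688516 253.78299316]]
```

View pics/z12.png

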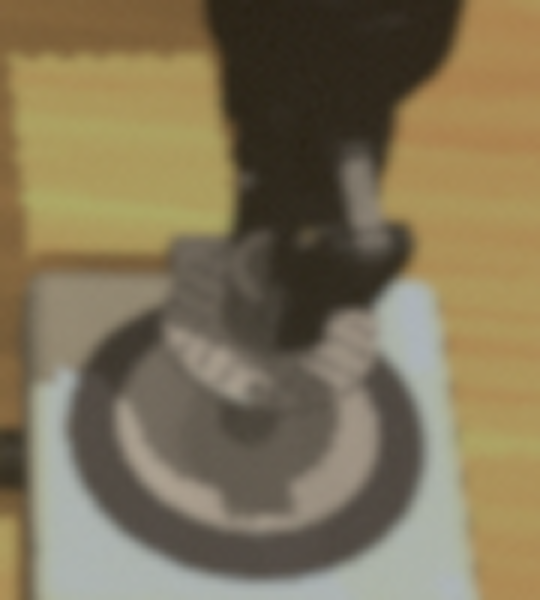

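Request:
carry_out(
  motion=[
    [[0,0,-0.1,0,25],[0.025,-0.08,-0.12,0,25],[0.025,-0.08,-0.12,0,25],[0.025,-0.08,-0.12,0,25]],
  ],
)

```text
t: 8.3
position: [0.5673, 0.1549, 0.126]
ee_rot: [0.598, 0.801, 0.0, 0.005]
ft_force: [-0.5, 0.7, -1.7]
finger_gap: 0.368
```

```bash
python3 go.py .568 .1550 .121
```

```text
t 8.3 pos [0.5673 0.1549 0.126 ] yaw 106.5 gap 31.4 F [-0.5  0.7 -1.7] | units [-0.001  0.025  0.201] turn 0 dist mm 5.0
```

Request:
carry_out(
  motion=[
    [[0,0.02,0.05,0,25],[0,0.02,0.1,0,25],[0,0.02,0.15,0,25],[0,0.02,0.2,0,25],[0,0.02,0.2,0,25]],
  ],
)

```text
t: 8.8
position: [0.5683, 0.155, 0.1232]
ee_rot: [0.598, 0.801, 0.0, 0.006]
ft_force: [-5.7, -0.3, 12.6]
finger_gap: 0.371
```

```bash
python3 go.py .568 .1550 .113
```

```text
t 8.8 pos [0.5683 0.155  0.1232] yaw 106.5 gap 31.7 F [-5.7 -0.3 12.6] | units [ 0.006 -0.015  0.409] turn 0 dist mm 10.0
```

```bash
python3 -c "
from h import *
o=observe();print(o['ft_force'],o['moment'],o['position'],R.from_quat(o['ee_rot']).as_matrix()[:,2])"
```

```text
[-5.68216858 -0.26866059 12.62925522] [-0.39346394  1.3025338  -0.04903555] [0.56830135 0.15501439 0.12322868] [ 0.00933918 -0.00600606 -0.99993835]
```

```bash
python3 - <<'E'
from h import *
np.set_printoptions(precision=4,suppress=True)
for n,f,c in(('top','pics/top0.png',(254.4,225.4)),('scene','pics/scene0.png',(390.5,272))):
    g=cv2.cvtColor(cv2.imread(f),cv2.COLOR_BGR2GRAY).astype(np.float32); g=cv2.GaussianBlur(g,(3,3),.7)
    ctr=np.array([.5685,.1545,.05])
    # cast rays from the circle centre: find the edge between seat / dark ring along radial lines drawn on seat plane
    for nm,r0,r1,sg in(('inner',.036,.052,-1),('outer',.051,.066,1)):
        pts=[]
        for t in np.linspace(0,2*np.pi,72,endpoint=False):
            rs=np.linspace(r0,r1,80)
            q=proj(n,[ctr+[r*np.cos(t),r*np.sin(t),0] for r in rs]).astype(np.float32)
            v=cv2.remap(g,q[:,:1].copy(),q[:,1:].copy(),cv2.INTER_LINEAR)[:,0]
            d=np.gradient(v)*sg; k=d.argmax()
            if d[k]>.5: pts.append(ctr[:2]+rs[k]*np.array([np.cos(t),np.sin(t)]))
        pts=np.array(pts)
        for _ in range(3):
            A=np.c_[2*pts,np.ones(len(pts))];s=np.linalg.lstsq(A,(pts**2).sum(1),rcond=None)[0]
            r=np.sqrt(s[2]+s[0]**2+s[1]**2);e=abs(np.hypot(*(pts-s[:2]).T)-r);pts=pts[e<2.5*np.median(e)+1e-4]
        print(n,nm,s[:2],'r',r,len(pts),np.median(e))
E
```

```text
top inner [0.5682 0.1558] r 0.04466200088383347 54 0.00024279307838163955
top outer [0.5679 0.1548] r 0.061414639145198104 68 0.00048278790399574473
scene inner [0.566  0.1535] r 0.04507488091409026 60 0.00030272446609225234
scene outer [0.5694 0.153 ] r 0.06121728505652788 49 0.0002211050123760612
```

```bash
cat > circ.py <<'E'
from h import *
def circ(n,im,ctr,r0,r1,th,sg=-1,ch=None,rfix=None,thr=1.0):
    g=im[...,ch] if ch is not None else cv2.cvtColor(im,cv2.COLOR_BGR2GRAY)
    g=cv2.GaussianBlur(g.astype(np.float32),(3,3),.7); ctr=np.array(ctr); pts=[]
    for t in th:
        rs=np.linspace(r0,r1,80)
        q=proj(n,[ctr+[r*np.cos(t),r*np.sin(t),0] for r in rs]).astype(np.float32)
        v=cv2.remap(g,q[:,:1].copy(),q[:,1:].copy(),cv2.INTER_LINEAR)[:,0]
        d=np.gradient(v)*sg;k=d.argmax()
        if d[k]>thr and 0<k<79: pts.append(ctr[:2]+rs[k]*np.array([np.cos(t),np.sin(t)]))
    pts=np.array(pts)
    from scipy.optimize import least_squares
    f=(lambda s:np.hypot(*(pts-s[:2]).T)-(rfix or s[2]))
    s=least_squares(f,[*ctr[:2],(r0+r1)/2],loss='soft_l1',f_scale=.0005).x
    return s,len(pts),np.median(abs(f(s)))
E
python3 - <<'E'
from circ import *
np.set_printoptions(precision=4,suppress=True)
# s6 robot pose
im=cv2.imread('pics/s6.png')
th=np.radians(np.r_[-75:-20:3, 5:75:3])   # lit front faces toward +x
for sg in(-1,):
    print('plate s6 (robot .5674 .1565)',circ('scene',im,[.5674,.1565,.1505-.0105],.028,.042,th,-1,None,.036))
im=cv2.imread('pics/s3.png')
print('plate s3 (robot .5314 -.2153)',circ('scene',im,[.5314,-.2153,.005],.028,.042,np.radians(np.r_[-70:70:3]),-1,2,.036))
im=cv2.imread('pics/scene0.png')
print('plate s0',circ('scene',im,[.5314,-.2153,.005],.028,.042,np.radians(np.r_[0:360:5]),-1,0),circ('scene',im,[.5314,-.2153,.005],.028,.042,np.radians(np.r_[-70:70:5]),-1,0,.036))
im=cv2.imread('pics/top0.png')
print('plate t0',circ('top',im,[.5314,-.2153,.005],.028,.042,np.radians(np.r_[0:360:5]),-1,0))
E
```

```text
plate s6 (robot .5674 .1565) (array([0.5681, 0.1567, 0.035 ]), 15, np.float64(0.00030721813968975775))Traceback (most recent call last):
  File "<stdin>", line 9, in <module>
  File "circ.py", line 14, in circ
    s=least_squares(f,[*ctr[:2],(r0+r1)/2],loss='soft_l1',f_scale=.0005).x
      ~~~~~~~~~~~~~^^^^^^^^^^^^^^^^^^^^^^^^^^^^^^^^^^^^^^^^^^^^^^^^^^^^^
    return func(*args, **kwargs)
    vector_fun = VectorFunction(
        fun_wrapped,
    ...<6 lines>...
        workers=workers
    )
    self._update_fun()
    ~~~~~~~~~~~~~~~~^^
    self.f = self.fun_wrapped(xp_copy(self.x))
             ~~~~~~~~~~~~~~~~^^^^^^^^^^^^^^^^^
    return np.atleast_1d(self.fun(x))
                         ~~~~~~~~^^^
    return self.f(x, *self.args, **self.kwargs)
           ~~~~~~^^^^^^^^^^^^^^^^^^^^^^^^^^^^^^
  File "circ.py", line 13, in <lambda>
    f=(lambda s:np.hypot(*(pts-s[:2]).T)-(rfix or s[2]))
                           ~~~^~~~~~
ValueError: operands could not be broadcast together with shapes (0,) (2,)
```

Request:
carry_out(
  motion=[
    [[0,-0.04,0.06,0,25],[-0.01,-0.08,0.06,0,25],[-0.02,-0.12,0.06,0,25],[-0.02,-0.12,0.08,0,25],[-0.02,-0.12,0.08,0,25]],
  ],
)

```text
t: 9.3
position: [0.5654, 0.1536, 0.1207]
ee_rot: [0.598, 0.801, 0.0, 0.005]
ft_force: [-0.6, -0.1, -2.4]
finger_gap: 0.366
```

```bash
python3 go.py .566 .1540 .113
```

```text
t 9.3 pos [0.5654 0.1536 0.1207] yaw 106.5 gap 31.2 F [-0.6 -0.1 -2.4] | units [0.009 0.027 0.308] turn 0 dist mm 8.0
```

It dropped in: no contact force with the underside below the shaft top. Going down gently.

Request:
carry_out(
  motion=[
    [[0,0.01,0.3,0,25],[0,0.01,0.6,0,25],[0,0.01,0.9,0,25],[0,0.01,1.2,0,25],[0,0.01,1.2,0,25]],
  ],
)

```text
t: 9.8
position: [0.5646, 0.1534, 0.0887]
ee_rot: [0.598, 0.801, -0.001, 0.004]
ft_force: [-0.7, 0.1, -0.8]
finger_gap: 0.369
```

```bash
python3 go.py .566 .1540 .0665
```

```text
t 9.8 pos [0.5646 0.1534 0.0887] yaw 106.5 gap 31.5 F [-0.7  0.1 -0.8] | units [0.016 0.058 0.89 ] turn 0 dist mm 22.0
```

Request:
carry_out(
  motion=[
    [[0.01,0.04,0.2,0,25],[0.01,0.04,0.45,0,25],[0.01,0.04,0.7,0,25],[0.01,0.04,0.82,0,25],[0.01,0.04,0.82,0,25]],
  ],
)

```text
t: 10.3
position: [0.5651, 0.1537, 0.0674]
ee_rot: [0.598, 0.801, -0.001, 0.004]
ft_force: [0.3, 1.3, -1.6]
finger_gap: 0.368
```

```bash
python3 go.py .5658 .1538 .0655
```

```text
t 10.3 pos [0.5651 0.1537 0.0674] yaw 106.5 gap 31.4 F [ 0.3  1.3 -1.6] | units [-0.003  0.03   0.078] turn 0 dist mm 2.0
```

I'll use the 2 mm play to find the shaft axis precisely, with light sideways probes.

Request:
carry_out(
  motion=[
    [[0,0.06,0,0,25],[0,0.12,0,0,25],[0,0.16,0,0,25],[0,0.16,0,0,25]],
  ],
)

```text
t: 10.7
position: [0.5676, 0.1544, 0.0673]
ee_rot: [0.598, 0.801, -0.003, 0.003]
ft_force: [-6.3, -1.9, 2.6]
finger_gap: 0.37
```

Request:
carry_out(
  motion=[
    [[0,-0.1,0,0,25],[0,-0.2,0,0,25],[0,-0.26,0,0,25],[0,-0.26,0,0,25]],
  ],
)

```text
t: 11.1
position: [0.5635, 0.1531, 0.0682]
ee_rot: [0.598, 0.801, -0.001, 0.004]
ft_force: [5.2, 2.3, -4.7]
finger_gap: 0.37
```

Request:
carry_out(
  motion=[
    [[0.06,0.1,0,0,25],[0.12,0.1,0,0,25],[0.16,0.1,0,0,25],[0.16,0.1,0,0,25]],
  ],
)

```text
t: 11.5
position: [0.5658, 0.1559, 0.0685]
ee_rot: [0.598, 0.801, -0.001, 0.006]
ft_force: [3.1, -8.4, -1.9]
finger_gap: 0.372
```

Request:
carry_out(
  motion=[
    [[-0.1,0,0,0,25],[-0.2,0,0,0,25],[-0.26,0,0,0,25],[-0.26,0,0,0,25]],
  ],
)

```text
t: 11.9
position: [0.5669, 0.1517, 0.0686]
ee_rot: [0.598, 0.801, -0.0, 0.005]
ft_force: [-1.3, 6.0, -0.6]
finger_gap: 0.368
```

Shaft axis in robot coordinates is (0.5658, 0.1536). The scene camera agrees; the top camera is biased by about (+2, +2) mm. Correcting for that puts the spacer at (0.4611, -0.047) and the cap at (0.6266, -0.1108). Next I'll seat and release the plate.

```bash
python3 go.py .5658 .1536 .0650
```

```text
t 11.9 pos [0.5669 0.1517 0.0686] yaw 106.5 gap 31.4 F [-1.3  6.  -0.6] | units [ 0.087 -0.023  0.142] turn 0 dist mm 4.0
```

Request:
carry_out(
  motion=[
    [[0.07,-0.02,0,0,25],[0.087,-0.023,0.05,0,25],[0.087,-0.023,0.1,0,25],[0.087,-0.023,0.14,0,25],[0.087,-0.023,0.14,0,25]],
  ],
)

```text
t: 12.4
position: [0.5658, 0.1535, 0.0658]
ee_rot: [0.598, 0.801, -0.0, 0.004]
ft_force: [-3.2, -0.7, 5.3]
finger_gap: 0.369
```

```bash
python3 go.py .5658 .1536 .0650
```

```text
t 12.4 pos [0.5658 0.1535 0.0658] yaw 106.5 gap 31.5 F [-3.2 -0.7  5.3] | units [0.004 0.003 0.032] turn 0 dist mm 1.0
```

Request:
carry_out(
  motion=[
    [[0,0,0,0,60],[0,0,0,0,60],[0,0,-0.6,0,60],[0,0,-1.8,0,60],[0,0,-3.2,0,60]],
  ],
)

```text
t: 12.9
position: [0.5643, 0.1537, 0.1463]
ee_rot: [0.598, 0.801, -0.001, 0.004]
ft_force: [0.2, 1.2, 0.1]
finger_gap: 0.7
```

```bash
python3 go.py .4611 -.047 .12
```

```text
t 12.9 pos [0.5643 0.1537 0.1463] yaw 106.49 gap 59.8 F [0.2 1.2 0.1] | units [-6.52  -6.241  1.083] turn 0 dist mm 227.0
```

Request:
carry_out(
  motion=[
    [[-1.2,-1.2,-0.1,0,60],[-2.6,-2.5,0,0,60],[-4.0,-3.8,0.3,0,60],[-5.3,-5.1,0.8,0,60],[-6.5,-6.2,1.1,0,60]],
  ],
)

```text
t: 13.4
position: [0.4609, -0.0478, 0.1201]
ee_rot: [0.598, 0.801, -0.001, 0.004]
ft_force: [0.8, -0.3, -0.3]
finger_gap: 0.706
```

Request:
carry_out(
  motion=[
    [[0,0,0,0,60]],
  ],
)

```text
t: 13.5
position: [0.4586, -0.051, 0.1198]
ee_rot: [0.6, 0.8, -0.002, 0.004]
ft_force: [-0.6, -0.1, -0.5]
finger_gap: 0.701
```

```bash
python3 -c "
from h import *
b=snap('scene','pics/s8.png');crop(b,260,180,180,130,4,'pics/z13.png')"; python3 go.py .4611 -.047 .04
```

```text
t 13.55 pos [ 0.46   -0.0498  0.1207] yaw 106.26 gap 59.8 F [ 0.4  0.5 -0.3] | units [0.122 0.064 3.227] turn 0 dist mm 81.0
```

View pics/z13.png

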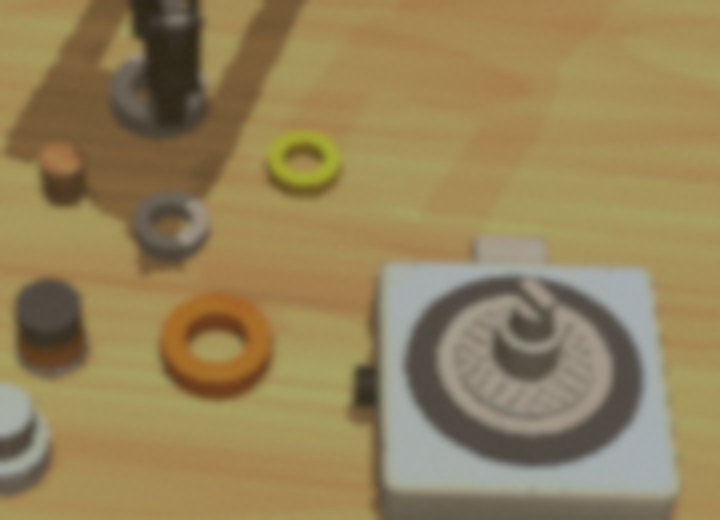

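The plate is seated flat on the mill, hub around the shaft at crop (528,345), and the spacer is undisturbed at crop (170,225). Descending to the spacer.

Request:
carry_out(
  motion=[
    [[0.12,0.06,0.9,0,64],[0.12,0.06,2.2,0,64],[0.12,0.06,3.3,0,64],[0.12,0.06,3.6,0,64],[0.12,0.06,3.6,0,64]],
  ],
  newtons=30,
)

```text
t: 14.05
position: [0.4609, -0.0463, 0.0304]
ee_rot: [0.6, 0.8, -0.001, 0.003]
ft_force: [-0.6, -0.3, 1.0]
finger_gap: 0.744
```

```bash
python3 go.py .4611 -.047 .010
```

```text
t 14.05 pos [ 0.4609 -0.0463  0.0304] yaw 106.31 gap 63.6 F [-0.6 -0.3  1. ] | units [-0.024 -0.001  0.815] turn 0 dist mm 20.0
```

Request:
carry_out(
  motion=[
    [[-0.02,0,0.4,0,64],[-0.02,0,0.8,0,64],[-0.02,0,0.82,0,64],[-0.02,0,0.82,0,50],[-0.02,0,0.82,0,36]],
  ],
)

```text
t: 14.55
position: [0.4615, -0.047, 0.0105]
ee_rot: [0.6, 0.8, -0.001, 0.004]
ft_force: [-1.0, 1.2, 2.0]
finger_gap: 0.478
```

Request:
carry_out(
  motion=[
    [[0,0,0,0,36],[0,0,0,0,36]],
  ],
)

```text
t: 14.75
position: [0.4618, -0.0471, 0.0107]
ee_rot: [0.6, 0.8, -0.001, 0.004]
ft_force: [-0.1, -0.1, -1.5]
finger_gap: 0.476
```

```bash
python3 go.py .4611 -.047 .010;python3 -c "
from h import *
b=snap('scene','pics/s9.png');crop(b,260,180,100,80,6,'pics/z14.png')"
```

```text
t 14.75 pos [ 0.4618 -0.0471  0.0107] yaw 106.3 gap 40.7 F [-0.1 -0.1 -1.5] | units [ 0.012 -0.025  0.03 ] turn 0 dist mm 1.0
```

View pics/z14.png

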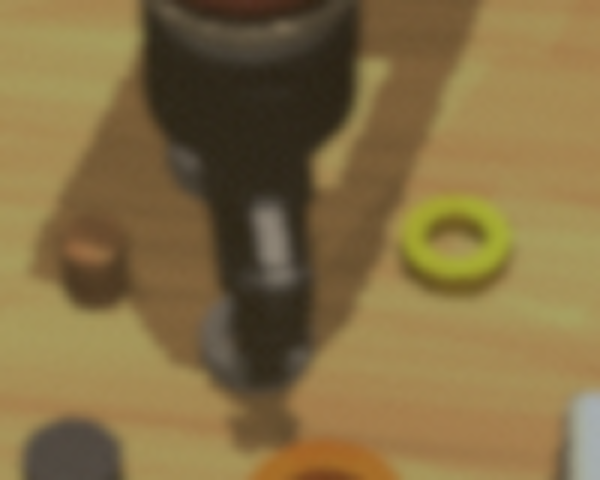

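Request:
carry_out(
  motion=[
    [[0,0,0,0,60],[0,0,-0.04,0.5,64],[0,0,-0.06,1.9,64],[0,0,-0.06,3.3,64],[0,0,-0.06,4.7,64]],
  ],
)

```text
t: 15.3
position: [0.4618, -0.0471, 0.0123]
ee_rot: [0.778, 0.628, -0.0, 0.004]
ft_force: [0.3, -0.5, -0.3]
finger_gap: 0.747
```

Request:
carry_out(
  motion=[
    [[0,0,0,1.4,64],[0,0,0,2.8,64],[0,0,0,4.2,64],[0,0,0,5.6,64],[0,0,0,7.0,64]],
  ],
)

```text
t: 15.8
position: [0.4619, -0.0472, 0.0124]
ee_rot: [0.953, 0.304, 0.002, 0.004]
ft_force: [-0.7, -0.7, 0.2]
finger_gap: 0.752
```

```bash
python3 go.py .4618 -.0471 .0105 16.3
```

```text
t 15.8 pos [ 0.4619 -0.0472  0.0124] yaw 35.41 gap 64.2 F [-0.7 -0.7  0.2] | units [-0.002 -0.006  0.075] turn 3.184 dist mm 2.0
```

Request:
carry_out(
  motion=[
    [[0,0,0.03,1.4,64],[0,0,0.06,2.8,64],[0,0,0.075,3.2,55],[0,0,0.075,3.2,36],[0,0,0.075,3.2,36]],
  ],
)

```text
t: 16.3
position: [0.462, -0.0471, 0.011]
ee_rot: [0.99, 0.142, 0.002, 0.004]
ft_force: [-2.9, -0.2, 6.3]
finger_gap: 0.466
```

Request:
carry_out(
  motion=[
    [[0,0,0,0,36],[0,0,0,0,36]],
  ],
  newtons=40,
)

```text
t: 16.5
position: [0.4641, -0.0471, 0.0133]
ee_rot: [0.99, 0.142, 0.004, 0.004]
ft_force: [-1.9, 5.9, 15.3]
finger_gap: 0.421
```

```bash
python3 go.py .5658 .1536 .15
```

```text
t 16.5 pos [ 0.4641 -0.0471  0.0133] yaw 16.35 gap 36.0 F [-1.9  5.9 15.3] | units [ 6.198 -6.509 -5.486] turn 0 dist mm 263.0
```

The fingers closed past the ring (gap 36 mm, 15 N upward), so the spacer has probably slipped. Checking.

```bash
python3 -c "
from h import *
b=snap('scene','pics/s10.png');a=snap('top','pics/t10.png')
f=lambda im,x,y:cv2.resize(im[y:y+70,x:x+70],(400,400),interpolation=cv2.INTER_CUBIC)
cv2.imwrite('pics/z15.png',np.hstack([f(a,305,235),f(b,268,195)]))"; python3 go.py .462 -.047 .011
```

```text
t 16.6 pos [ 0.4641 -0.0469  0.0132] yaw 16.36 gap 36.1 F [-2.4  4.7 16.4] | units [-0.082 -0.021  0.089] turn 0 dist mm 3.0
```

View pics/z15.png

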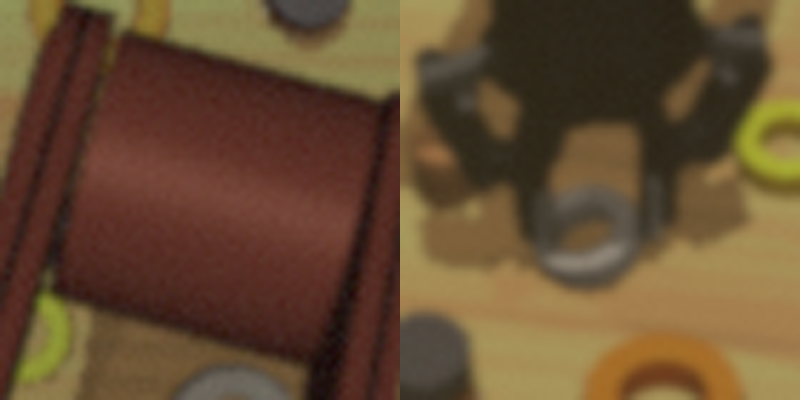

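Request:
carry_out(
  motion=[
    [[0,0,0,0,45],[0,0,0,0,60],[0,0,-0.5,0,64],[0,0,-1.5,0,64],[0,0,-1.5,0,64]],
  ],
)

```text
t: 17.1
position: [0.4661, -0.0474, 0.054]
ee_rot: [0.99, 0.142, 0.006, 0.005]
ft_force: [0.9, -0.0, 1.2]
finger_gap: 0.752
```

```bash
python3 - <<'E'
from circ import *
np.set_printoptions(precision=4,suppress=True)
b=snap('scene','pics/s11.png');crop(b,268,195,70,70,8,'pics/z16.png')
p=onz('scene',(300.7,237),.012);print(p)
hsv=cv2.cvtColor(b,cv2.COLOR_BGR2HSV);m=((hsv[...,1]<75)).astype(np.uint8)*255
k=np.zeros_like(m);k[222:255,283:320]=m[222:255,283:320]
cs,_=cv2.findContours(k,cv2.RETR_CCOMP,cv2.CHAIN_APPROX_NONE)
for c in cs:
    if cv2.contourArea(c)>25: print(cv2.contourArea(c),cv2.fitEllipse(c),cv2.boundingRect(c))
o=observe();print(o['position'],o['t'])
E
```

```text
[ 0.4681 -0.0496  0.012 ]
203.0 ((301.2445983886719, 236.6454315185547), (15.052221298217773, 17.309173583984375), 85.38998413085938) (293, 229, 18, 16)
54.0 ((301.0517883300781, 236.27012634277344), (7.021987438201904, 10.132539749145508), 87.2009506225586) (296, 233, 11, 8)
[ 0.4653 -0.0472  0.0526] 17.15
```

View pics/z16.png

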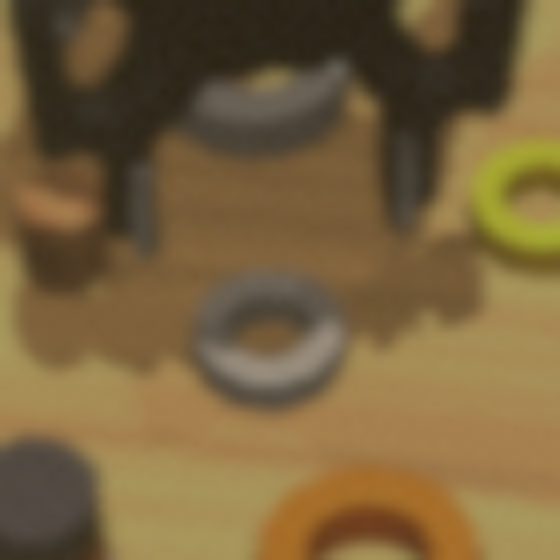

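The ring still lies flat, now at about (0.4638, -0.0494). The tips were probably riding over its upper edge, so I'll go lower with the fingers nearly closed.

```bash
python3 -c "
from h import *
print(onz('scene',(302.25,235.4),.01),onz('scene',(301.15,236.4),.01))"; python3 go.py .4637 -.0494 .018
```

```text
[ 0.46122463 -0.04708326  0.01      ] [ 0.46452341 -0.04914025  0.01      ]
t 17.15 pos [ 0.4653 -0.0472  0.0526] yaw 16.37 gap 64.0 F [-0.8  0.4 -0.8] | units [-0.099  0.052  1.385] turn 0 dist mm 35.0
```

Request:
carry_out(
  motion=[
    [[-0.08,0.05,0.4,0,60],[-0.08,0.05,0.9,0,54],[-0.08,0.05,1.3,0,52],[-0.08,0.05,1.5,0,52],[-0.08,0.05,1.5,0,52]],
  ],
  newtons=30,
)

```text
t: 17.65
position: [0.4627, -0.0488, 0.0133]
ee_rot: [0.99, 0.142, 0.004, 0.004]
ft_force: [-0.1, 0.7, 0.8]
finger_gap: 0.608
```

```bash
python3 go.py .464 -.0493 .008;python3 -c "
from h import *
b=snap('scene','pics/s12.png');crop(b,268,195,70,70,8,'pics/z17.png')"
```

```text
t 17.65 pos [ 0.4627 -0.0488  0.0133] yaw 16.37 gap 52.0 F [-0.1  0.7  0.8] | units [0.045 0.031 0.211] turn 0 dist mm 5.0
```

View pics/z17.png

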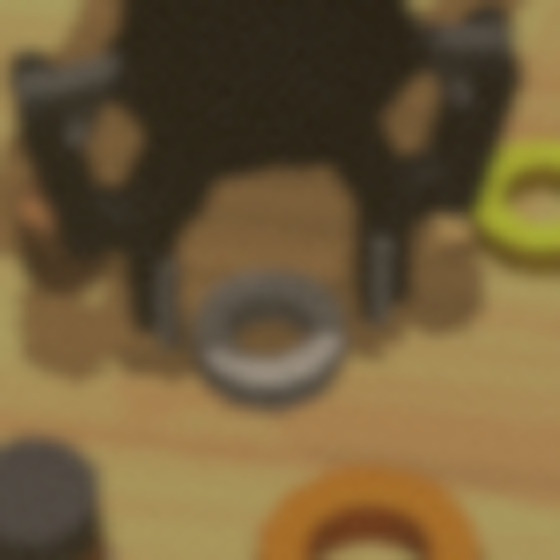

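Request:
carry_out(
  motion=[
    [[0.08,0.02,0.1,0,52],[0.09,0.02,0.2,0,52],[0.09,0.02,0.3,0,52],[0.09,0.02,0.36,0,52],[0.09,0.02,0.36,0,52]],
  ],
)

```text
t: 18.2
position: [0.4656, -0.0489, 0.0049]
ee_rot: [0.99, 0.142, 0.004, 0.004]
ft_force: [0.1, -0.4, 1.2]
finger_gap: 0.61
```

```bash
python3 go.py .465 -.0493 .003
```

```text
t 18.2 pos [ 0.4656 -0.0489  0.0049] yaw 16.37 gap 52.1 F [ 0.1 -0.4  1.2] | units [-0.029  0.01   0.077] turn 0 dist mm 2.0
```

Request:
carry_out(
  motion=[
    [[-0.01,0,0.08,0,52],[-0.01,0,0.08,0,44],[-0.01,0,0.08,0,36],[-0.01,0,0.08,0,36],[-0.01,0,0.08,0,36]],
  ],
)

```text
t: 18.7
position: [0.4653, -0.0489, 0.0031]
ee_rot: [0.99, 0.142, 0.004, 0.004]
ft_force: [-3.3, 0.6, 5.3]
finger_gap: 0.496
```

```bash
python3 go.py .465 -.0493 .003;python3 -c "
from h import *
b=snap('scene','pics/s13.png');crop(b,268,195,70,70,8,'pics/z18.png')"
```

```text
t 18.7 pos [ 0.4653 -0.0489  0.0031] yaw 16.37 gap 42.4 F [-3.3  0.6  5.3] | units [-0.015  0.011  0.004] turn 0 dist mm 0.0
```

View pics/z18.png

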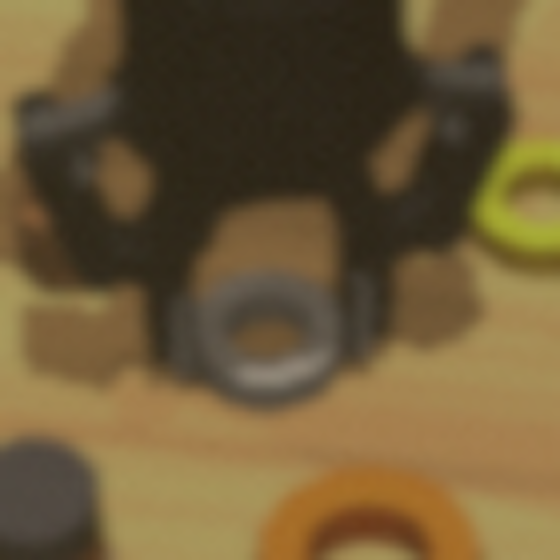

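A solid grip this time, gap 42.4 mm with the pads over the ring's full height. Now the 90° centring regrip at the same height.

Request:
carry_out(
  motion=[
    [[0,0,-0.02,0,54],[0,0,-0.08,-0.3,62],[0,0,-0.1,-1.7,62],[0,0,-0.1,-3.1,62],[0,0,-0.1,-4.5,62]],
  ],
)

```text
t: 19.25
position: [0.4655, -0.049, 0.0055]
ee_rot: [0.928, 0.372, 0.003, 0.005]
ft_force: [-0.9, 0.4, -0.1]
finger_gap: 0.726
```

Request:
carry_out(
  motion=[
    [[0,0,0,-1.4,62],[0,0,0,-2.8,62],[0,0,0,-4.2,62],[0,0,0,-5.6,62],[0,0,0,-7.0,62]],
  ],
)

```text
t: 19.75
position: [0.4656, -0.049, 0.0054]
ee_rot: [0.731, 0.682, 0.002, 0.006]
ft_force: [-0.0, -0.4, 0.2]
finger_gap: 0.724
```

```bash
python3 go.py .4653 -.0489 .003 106.4
```

```text
t 19.75 pos [ 0.4656 -0.049   0.0054] yaw 86.05 gap 61.8 F [-0.  -0.4  0.2] | units [ 0.004 -0.013  0.094] turn -3.391 dist mm 2.0
```

Request:
carry_out(
  motion=[
    [[0,-0.01,0,-1.4,60],[0,-0.01,0.02,-2.8,54],[0,-0.01,0.08,-3.4,50],[0,-0.01,0.08,-3.4,36],[0,-0.01,0.08,-3.4,36]],
  ],
)

```text
t: 20.25
position: [0.4655, -0.049, 0.0033]
ee_rot: [0.599, 0.8, 0.0, 0.006]
ft_force: [-0.6, 0.1, -0.8]
finger_gap: 0.492
```

Request:
carry_out(
  motion=[
    [[0,0,0,0,36],[0,0,0,0,36]],
  ],
)

```text
t: 20.45
position: [0.4655, -0.049, 0.0033]
ee_rot: [0.6, 0.8, 0.0, 0.007]
ft_force: [0.6, 0.4, -0.0]
finger_gap: 0.488
```

```bash
python3 go.py .5658 .1536 .15
```

```text
t 20.45 pos [ 0.4655 -0.049   0.0033] yaw 106.3 gap 41.7 F [ 0.6  0.4 -0. ] | units [ 6.596  6.175 -5.879] turn 0 dist mm 269.0
```

Request:
carry_out(
  motion=[
    [[0,0,-0.8,0,36],[0.2,0.2,-2.4,0,36],[0.9,0.8,-4.0,0,36],[2.0,1.9,-5.2,0,36],[3.3,3.1,-5.7,0,36]],
  ],
  newtons=40,
)

```text
t: 20.95
position: [0.5177, 0.0532, 0.1497]
ee_rot: [0.601, 0.799, 0.002, 0.009]
ft_force: [1.5, -1.0, -0.8]
finger_gap: 0.478
```

```bash
python3 go.py .5658 .1536 .14
```

```text
t 20.95 pos [0.5177 0.0532 0.1497] yaw 106.14 gap 40.8 F [ 1.5 -1.  -0.8] | units [3.326 2.958 0.391] turn 0 dist mm 112.0
```

Request:
carry_out(
  motion=[
    [[1.2,1.05,0.1,0,36],[2.4,2.1,0.3,0,36],[3.1,2.75,0.4,0,36],[3.33,2.96,0.4,0,36],[3.33,2.96,0.4,0,36]],
  ],
)

```text
t: 21.45
position: [0.5656, 0.1543, 0.1392]
ee_rot: [0.6, 0.8, 0.002, 0.009]
ft_force: [0.6, -0.2, -1.5]
finger_gap: 0.485
```

Request:
carry_out(
  motion=[
    [[0,0,0,0,36]],
  ],
)

```text
t: 21.55
position: [0.5651, 0.1535, 0.139]
ee_rot: [0.6, 0.8, 0.001, 0.009]
ft_force: [0.2, -0.3, -1.1]
finger_gap: 0.483
```

```bash
python3 -c "
from h import *
b=snap('scene','pics/s14.png');crop(b,350,190,90,100,6,'pics/z19.png')
print(R.from_quat(observe()['ee_rot']).as_matrix()[:,2])"; python3 go.py .5658 .1536 .116
```

```text
[ 0.01550777 -0.00834375 -0.99984493]
t 21.6 pos [0.565  0.1534 0.139 ] yaw 106.16 gap 41.7 F [ 0.1 -0.5 -0.9] | units [0.012 0.021 0.919] turn 0 dist mm 23.0
```

View pics/z19.png

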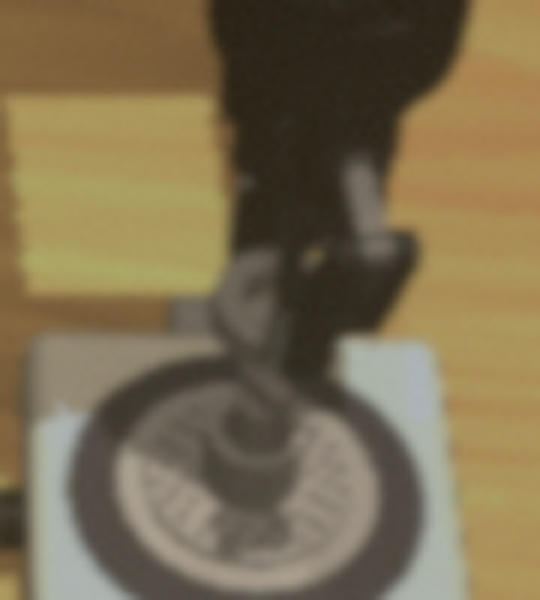

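```bash
python3 -c "
from h import *
b=snap('scene','pics/s15.png');b=cv2.convertScaleAbs(b,alpha=1.8)
x0,y0,s=372,220,12
v=cv2.resize(b[y0:y0+45,x0:x0+50],None,fx=s,fy=s,interpolation=cv2.INTER_CUBIC)
p=observe()['position']
for dz,c in((-.0033,(255,0,0)),(.0107,(0,255,0))):
  for q in (proj('scene',[p+[.022*np.cos(t),.022*np.sin(t),dz] for t in np.linspace(0,6.28,40)])-[x0,y0]+.5)*s: cv2.circle(v,tuple(q.astype(int)),2,c,-1)
cv2.imwrite('pics/z20.png',v)"
```

```text
(no output)
```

View pics/z20.png

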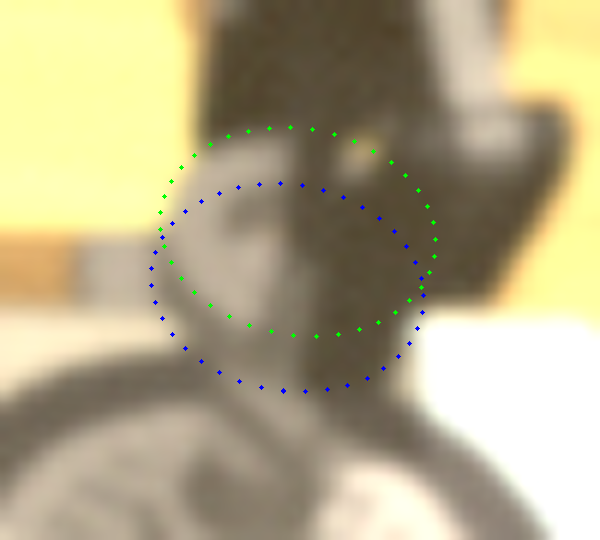

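Request:
carry_out(
  motion=[
    [[0.01,0.02,0.3,0,36],[0.01,0.02,0.7,0,36],[0.01,0.02,0.95,0,36],[0.01,0.02,0.95,0,36]],
  ],
)

```text
t: 22.05
position: [0.5646, 0.1529, 0.1134]
ee_rot: [0.601, 0.799, 0.0, 0.008]
ft_force: [-0.4, -1.2, -0.6]
finger_gap: 0.485
```

```bash
python3 go.py .5658 .1536 .108
```

```text
t 22.05 pos [0.5646 0.1529 0.1134] yaw 106.12 gap 41.4 F [-0.4 -1.2 -0.6] | units [0.016 0.051 0.215] turn 0 dist mm 6.0
```

Request:
carry_out(
  motion=[
    [[0.016,0.05,0,0,36],[0.016,0.05,0.05,0,36],[0.016,0.05,0.12,0,36],[0.016,0.05,0.2,0,36],[0.016,0.05,0.2,0,36]],
  ],
)

```text
t: 22.55
position: [0.5656, 0.1536, 0.1081]
ee_rot: [0.601, 0.799, 0.0, 0.008]
ft_force: [-0.9, -0.0, -1.4]
finger_gap: 0.485
```

```bash
python3 go.py .5658 .1536 .10
```

```text
t 22.55 pos [0.5656 0.1536 0.1081] yaw 106.13 gap 41.4 F [-0.9 -0.  -1.4] | units [-0.     0.004  0.325] turn 0 dist mm 8.0
```

The spacer is on the shaft. Lowering to the hub.

Request:
carry_out(
  motion=[
    [[0,0.01,0.2,0,36],[0,0.01,0.4,0,36],[0,0.01,0.6,0,36],[0,0.01,0.8,0,36],[0,0.01,0.8,0,36]],
  ],
)

```text
t: 23.05
position: [0.5652, 0.1534, 0.0868]
ee_rot: [0.601, 0.799, -0.001, 0.007]
ft_force: [0.1, -0.8, -1.2]
finger_gap: 0.486
```

```bash
python3 go.py .5658 .1536 .0855
```

```text
t 23.05 pos [0.5652 0.1534 0.0868] yaw 106.12 gap 41.5 F [ 0.1 -0.8 -1.2] | units [0.002 0.023 0.053] turn 0 dist mm 1.0
```

Request:
carry_out(
  motion=[
    [[0,0.02,0.04,0,36],[0,0.02,0.08,0,36],[0,0.02,0.08,0,36]],
  ],
)

```text
t: 23.35
position: [0.566, 0.1536, 0.0854]
ee_rot: [0.601, 0.799, -0.0, 0.007]
ft_force: [-2.3, -1.2, 2.2]
finger_gap: 0.483
```

```bash
python3 go.py .5658 .1536 .0855
```

```text
t 23.35 pos [0.566  0.1536 0.0854] yaw 106.13 gap 41.3 F [-2.3 -1.2  2.2] | units [ 0.004 -0.006 -0.004] turn 0 dist mm 0.0
```

Contact on the hub at 0.0854, as expected (0.0853). Releasing and rising.

Request:
carry_out(
  motion=[
    [[0,0,0,0,55],[0,0,0,0,60],[0,0,-0.5,0,60],[0,0,-1.5,0,60],[0,0,-2.8,0,60]],
  ],
)

```text
t: 23.85
position: [0.5641, 0.154, 0.1554]
ee_rot: [0.601, 0.799, -0.001, 0.006]
ft_force: [0.4, -0.3, -0.7]
finger_gap: 0.704
```

```bash
python3 go.py .6266 -.1108 .13 16
```

```text
t 23.85 pos [0.5641 0.154  0.1554] yaw 106.12 gap 60.1 F [ 0.4 -0.3 -0.7] | units [-10.858  -0.547   1.133] turn 15.021 dist mm 273.0
```

Request:
carry_out(
  motion=[
    [[-1.4,0,-0.2,0,54],[-3.3,-0.1,0,0,54],[-5.2,-0.2,0,0,54],[-7.1,-0.35,0.3,0,54],[-9.0,-0.45,0.8,0,54]],
  ],
)

```text
t: 24.35
position: [0.6173, -0.0675, 0.1401]
ee_rot: [0.601, 0.799, -0.001, 0.008]
ft_force: [1.2, -0.3, -0.3]
finger_gap: 0.635
```

Request:
carry_out(
  motion=[
    [[-1.3,-0.05,0.3,0,54],[-1.85,-0.08,0.4,0,54],[-1.85,-0.08,0.6,0,54],[-1.85,-0.08,0.6,0,54]],
  ],
)

```text
t: 24.75
position: [0.6279, -0.1114, 0.1252]
ee_rot: [0.601, 0.799, -0.001, 0.007]
ft_force: [-0.3, 0.3, -0.4]
finger_gap: 0.632
```

```bash
python3 -c "
from h import *
b=snap('scene','pics/s16.png');
f=lambda im,x,y:cv2.resize(im[y:y+80,x:x+80],(400,400),interpolation=cv2.INTER_CUBIC)
cv2.imwrite('pics/z21.png',np.hstack([f(b,220,235),f(b,350,230)]))"; python3 go.py .6266 -.1108 .06
```

```text
t 24.8 pos [ 0.628  -0.1109  0.1255] yaw 106.2 gap 54.1 F [-0.3  0.9 -0.7] | units [ 0.051 -0.073  2.62 ] turn 0 dist mm 66.0
```

View pics/z21.png

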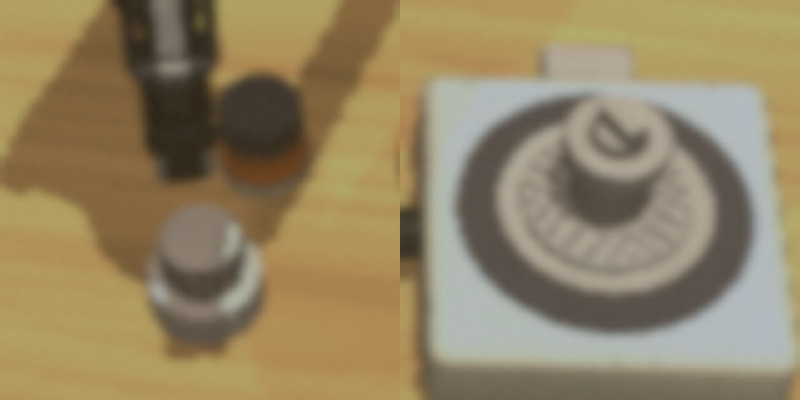

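The spacer is seated on the hub with the tang showing through its middle at (617,130). The cap stands undisturbed at (205,270). Descending on the cap knob.

Request:
carry_out(
  motion=[
    [[0.05,-0.07,0.8,0,52],[0.05,-0.07,2.0,0,52],[0.05,-0.07,3.0,0,52],[0.05,-0.07,3.4,0,52],[0.05,-0.07,3.4,0,52]],
  ],
  newtons=30,
)

```text
t: 25.3
position: [0.6256, -0.1091, 0.0391]
ee_rot: [0.6, 0.8, -0.001, 0.005]
ft_force: [0.2, -0.1, 0.6]
finger_gap: 0.608
```

```bash
python3 go.py .6266 -.1108 .030;python3 -c "
from h import *
b=snap('scene','pics/s17.png');crop(b,220,230,90,80,7,'pics/z22.png'); print(onz('scene',(272.5,257),.042))"
```

```text
t 25.3 pos [ 0.6256 -0.1091  0.0391] yaw 106.31 gap 51.9 F [ 0.2 -0.1  0.6] | units [-0.072  0.018  0.363] turn 0 dist mm 9.0
[ 0.55655663 -0.09672085  0.042     ]
```

View pics/z22.png

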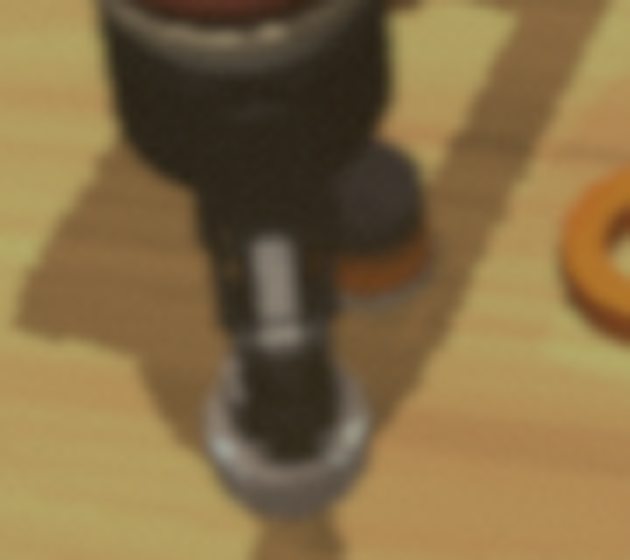

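Request:
carry_out(
  motion=[
    [[-0.07,0.02,0.2,0,52],[-0.07,0.02,0.36,0,46],[-0.07,0.02,0.36,0,28],[-0.07,0.02,0.36,0,28],[-0.07,0.02,0.36,0,28]],
  ],
)

```text
t: 25.85
position: [0.6283, -0.1116, 0.0322]
ee_rot: [0.6, 0.8, -0.0, 0.007]
ft_force: [1.3, 0.1, 1.7]
finger_gap: 0.384
```

```bash
python3 go.py .6266 -.1108 .030 16
```

```text
t 25.85 pos [ 0.6283 -0.1116  0.0322] yaw 106.28 gap 32.8 F [1.3 0.1 1.7] | units [ 0.05  -0.056  0.088] turn 15.046 dist mm 3.0
```

Request:
carry_out(
  motion=[
    [[0,0,0,0,48],[0,0,0,0.4,52],[0,0,0.0,1.8,52],[0,0,0.0,3.2,52],[0,0,0.0,4.6,52]],
  ],
)

```text
t: 26.35
position: [0.6282, -0.1116, 0.0322]
ee_rot: [0.775, 0.632, 0.001, 0.007]
ft_force: [0.6, -0.4, 0.0]
finger_gap: 0.61
```

Request:
carry_out(
  motion=[
    [[0,0,0,1.4,52],[0,0,0,2.8,52],[0,0,0,4.2,52],[0,0,0,5.6,52],[0,0,0,7.0,52]],
  ],
)

```text
t: 26.85
position: [0.6281, -0.1117, 0.0322]
ee_rot: [0.951, 0.309, 0.004, 0.006]
ft_force: [0.5, 0.2, 0.1]
finger_gap: 0.612
```

```bash
python3 go.py .6283 -.1116 .030 16
```

```text
t 26.85 pos [ 0.6281 -0.1117  0.0322] yaw 35.97 gap 52.3 F [0.5 0.2 0.1] | units [0.008 0.001 0.088] turn 3.329 dist mm 2.0
```

Request:
carry_out(
  motion=[
    [[0,0,0.04,1.4,52],[0,0,0.06,2.8,50],[0,0,0.06,3.3,40],[0,0,0.06,3.3,28],[0,0,0.06,3.3,28]],
  ],
)

```text
t: 27.35
position: [0.6283, -0.1118, 0.0309]
ee_rot: [0.99, 0.141, 0.005, 0.005]
ft_force: [0.8, -0.5, 0.6]
finger_gap: 0.379
```

Request:
carry_out(
  motion=[
    [[0,0,0,0,28],[0,0,0,0,28]],
  ],
  newtons=45,
)

```text
t: 27.55
position: [0.6284, -0.1118, 0.031]
ee_rot: [0.99, 0.142, 0.005, 0.005]
ft_force: [0.4, -1.3, 1.2]
finger_gap: 0.375
```

```bash
python3 go.py .5658 .1536 .16;python3 -c "
from h import *
b=snap('scene','pics/s18.png');crop(b,220,230,90,80,7,'pics/z23.png')"
```

```text
t 27.55 pos [ 0.6284 -0.1118  0.031 ] yaw 16.31 gap 32.1 F [ 0.4 -1.3  1.2] | units [  0.621 -10.83   -5.286] turn 0 dist mm 302.0
```

View pics/z23.png

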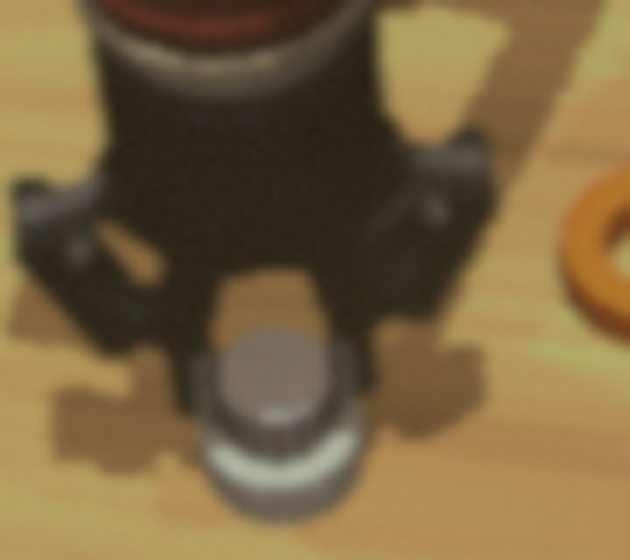

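Request:
carry_out(
  motion=[
    [[0,-0.2,-1.0,0,28],[0.05,-0.8,-2.8,0,28],[0.1,-2.2,-4.5,0,28],[0.2,-4.0,-5.5,0,28],[0.3,-5.9,-5.8,0,28]],
  ],
)

```text
t: 28.1
position: [0.5951, 0.0296, 0.1774]
ee_rot: [0.99, 0.141, 0.008, 0.006]
ft_force: [1.2, 0.2, -0.9]
finger_gap: 0.373
```

```bash
python3 go.py .5658 .1536 .165
```

```text
t 28.1 pos [0.5951 0.0296 0.1774] yaw 16.21 gap 31.8 F [ 1.2  0.2 -0.9] | units [ 0.254 -5.097  0.427] turn 0 dist mm 128.0
```

Request:
carry_out(
  motion=[
    [[0.1,-1.6,0.1,0,28],[0.2,-3.2,0.3,0,28],[0.25,-4.5,0.42,0,28],[0.25,-5.1,0.42,0,28],[0.25,-5.1,0.42,0,28]],
  ],
)

```text
t: 28.6
position: [0.5647, 0.1553, 0.1647]
ee_rot: [0.99, 0.142, 0.007, 0.006]
ft_force: [0.5, -0.4, -0.3]
finger_gap: 0.377
```

Request:
carry_out(
  motion=[
    [[0,0,0,0,28]],
  ],
)

```text
t: 28.7
position: [0.565, 0.1546, 0.1648]
ee_rot: [0.99, 0.143, 0.007, 0.006]
ft_force: [0.8, 0.3, -1.4]
finger_gap: 0.377
```

```bash
python3 -c "
from h import *
b=snap('scene','pics/s19.png');crop(b,350,180,90,110,6,'pics/z24.png')
o=observe();print(R.from_quat(o['ee_rot']).as_matrix()[:,2],o['joint_pos'])"; python3 go.py .5658 .1536 .143
```

```text
[ 0.01603089 -0.01041041 -0.9998173 ] [ 0.13957572  0.17337889  1.70939335 -0.01323867  1.24441872  1.42871551]
t 28.75 pos [0.565  0.1545 0.1647] yaw 16.38 gap 32.2 F [ 0.1  0.1 -0.5] | units [0.01  0.032 0.869] turn 0 dist mm 22.0
```

View pics/z24.png

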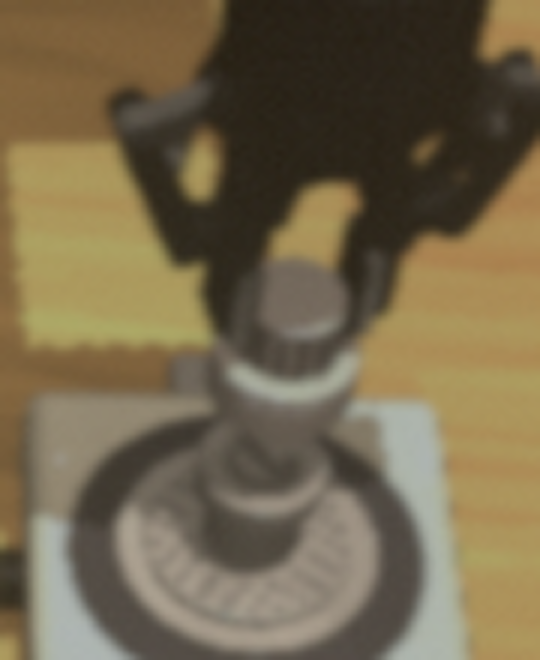

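Request:
carry_out(
  motion=[
    [[0.01,0.02,0.3,0,28],[0.01,0.02,0.6,0,28],[0.01,0.02,0.8,0,28],[0.01,0.02,0.8,0,28]],
  ],
)

```text
t: 29.15
position: [0.5648, 0.1532, 0.143]
ee_rot: [0.99, 0.142, 0.006, 0.006]
ft_force: [0.2, -0.0, -1.2]
finger_gap: 0.372
```

```bash
python3 go.py .5658 .1536 .1375
```

```text
t 29.15 pos [0.5648 0.1532 0.143 ] yaw 16.33 gap 31.8 F [ 0.2 -0.  -1.2] | units [ 0.039 -0.008  0.221] turn 0 dist mm 6.0
```

Request:
carry_out(
  motion=[
    [[0.03,0,0,0,28],[0.03,0,0.05,0,28],[0.03,0,0.14,0,28],[0.03,0,0.22,0,28],[0.03,0,0.22,0,28]],
  ],
)

```text
t: 29.65
position: [0.5654, 0.1534, 0.1372]
ee_rot: [0.99, 0.142, 0.006, 0.006]
ft_force: [0.7, -0.8, -2.4]
finger_gap: 0.375
```

```bash
python3 go.py .5658 .1536 .134
```

```text
t 29.65 pos [0.5654 0.1534 0.1372] yaw 16.34 gap 32.0 F [ 0.7 -0.8 -2.4] | units [ 0.017 -0.007  0.128] turn 0 dist mm 3.0
```

Past the recess edge with no contact. Lowering on to the tang lightly.

Request:
carry_out(
  motion=[
    [[0.01,0,0.04,0,28],[0.015,0,0.08,0,28],[0.015,0,0.12,0,28],[0.015,0,0.12,0,28]],
  ],
)

```text
t: 30.05
position: [0.5661, 0.1535, 0.1347]
ee_rot: [0.99, 0.142, 0.006, 0.006]
ft_force: [-0.7, 0.0, 3.1]
finger_gap: 0.377
```

```bash
python3 go.py .5658 .1536 .134
```

```text
t 30.05 pos [0.5661 0.1535 0.1347] yaw 16.34 gap 32.2 F [-0.7  0.   3.1] | units [-0.012 -0.006  0.03 ] turn 0 dist mm 1.0
```

Request:
carry_out(
  motion=[
    [[-0.005,0,0.04,-0.5,28],[-0.005,0,0.04,-1.0,28],[-0.005,0,0.04,-1.5,28],[-0.005,0,0.04,-2.0,28],[-0.005,0,0.04,-2.5,28]],
  ],
)

```text
t: 30.55
position: [0.5669, 0.1534, 0.1345]
ee_rot: [0.963, 0.271, 0.006, 0.007]
ft_force: [1.4, -0.6, 1.5]
finger_gap: 0.376
```

```bash
python3 go.py .5658 .1536 .134; python3 -c "
from h import *
print(observe()['moment'])"
```

```text
t 30.55 pos [0.5669 0.1534 0.1345] yaw 31.46 gap 32.1 F [ 1.4 -0.6  1.5] | units [-0.033 -0.029  0.018] turn 0 dist mm 1.0
[-0.0729301  -0.25439313  0.03576818]
```

Request:
carry_out(
  motion=[
    [[-0.03,-0.03,0.05,-0.5,28],[-0.03,-0.03,0.05,-1.0,28],[-0.03,-0.03,0.05,-1.5,28],[-0.03,-0.03,0.05,-2.0,28],[-0.03,-0.03,0.05,-2.5,28]],
  ],
)

```text
t: 31.05
position: [0.5657, 0.1536, 0.133]
ee_rot: [0.918, 0.395, 0.005, 0.008]
ft_force: [0.4, 0.2, -1.0]
finger_gap: 0.374
```

```bash
python3 go.py .5658 .1536 .134
```

```text
t 31.05 pos [0.5657 0.1536 0.133 ] yaw 46.58 gap 31.9 F [ 0.4  0.2 -1. ] | units [ 0.003  0.002 -0.039] turn 0 dist mm 1.0
```

It's free at 0.133, below the 0.1347 contact height, so the tang has entered the socket. Lowering without turning.

Request:
carry_out(
  motion=[
    [[0,0,0.06,0,28],[0,0,0.12,0,28],[0,0,0.16,0,28],[0,0,0.16,0,28]],
  ],
)

```text
t: 31.45
position: [0.5656, 0.1535, 0.1287]
ee_rot: [0.919, 0.395, 0.005, 0.008]
ft_force: [0.0, -0.8, -1.6]
finger_gap: 0.377
```

```bash
python3 go.py .5658 .1536 .127; python3 -c "
from h import *
print(observe()['moment'])"
```

```text
t 31.45 pos [0.5656 0.1535 0.1287] yaw 46.55 gap 32.2 F [ 0.  -0.8 -1.6] | units [0.007 0.003 0.067] turn 0 dist mm 2.0
[-0.01122963  0.05843012  0.00281395]
```

Request:
carry_out(
  motion=[
    [[0,0,0.04,0,28],[0,0,0.08,0,28],[0,0,0.1,0,28],[0,0,0.1,0,28]],
  ],
)

```text
t: 31.85
position: [0.5658, 0.1537, 0.127]
ee_rot: [0.919, 0.395, 0.005, 0.008]
ft_force: [-2.0, -0.9, 4.3]
finger_gap: 0.375
```

```bash
python3 go.py .5658 .1536 .127
```

```text
t 31.85 pos [0.5658 0.1537 0.127 ] yaw 46.54 gap 32.0 F [-2.  -0.9  4.3] | units [-0.002  0.001 -0.   ] turn 0 dist mm 0.0
```

Home on the spacer: contact at 0.127, exactly the expected height, with 4 N. Releasing and rising clear.

Request:
carry_out(
  motion=[
    [[0,0,0,0,45],[0,0,0,0,55],[0,0,-0.5,0,60],[0,0,-1.6,0,60],[0,0,-3.0,0,60]],
  ],
)

```text
t: 32.35
position: [0.5635, 0.1542, 0.2017]
ee_rot: [0.919, 0.395, 0.003, 0.008]
ft_force: [-0.6, 0.3, 0.2]
finger_gap: 0.702
```

Request:
carry_out(
  motion=[
    [[0,-0.5,-1.0,0,60],[-1,-0.5,-2.0,0,60],[-2.5,-0.5,-2.2,0,60],[-4,-0.5,-2.2,0,60],[-4,-0.5,-2.2,0,60]],
  ],
)

```text
t: 32.85
position: [0.4829, 0.0889, 0.2575]
ee_rot: [0.919, 0.394, 0.003, 0.008]
ft_force: [-0.5, 1.4, 0.4]
finger_gap: 0.701
```

```bash
python3 -c "
from circ import *
b=snap('scene','pics/s20.png');a=snap('top','pics/t20.png')
v=cv2.resize(b[190:320,190:440],None,fx=3,fy=3,interpolation=cv2.INTER_CUBIC)
cv2.imwrite('pics/z25.png',v)
crop(b,360,220,70,80,7,'pics/z26.png')
print(observe()['position'],proj('scene',[[.5658,.1536,.142],[.5658,.1536,.118]]))"
```

```text
[0.48515309 0.09055485 0.25764345] [[396.03768627 241.59497346]
 [394.58801331 249.42811503]]
```

View pics/z25.png

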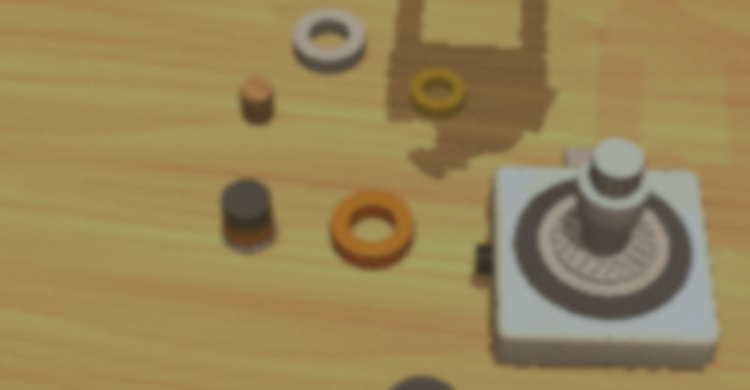

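View pics/z26.png

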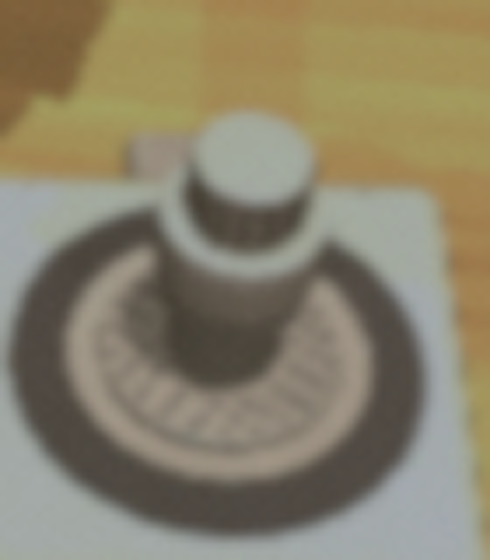

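The stack is upright on the mill. The knob top is at px (395.6, 242.1), against (396.0, 241.6) predicted for fully home; 8 mm higher would be at row ~239. The bystanders are where they were. Handing in.

```bash
python3 -c "
from cell import order
print(order.finish_job())"
```

```text
the job is handed in; nothing more can be done
None
```

The nut mill is back together and the job is handed in, at about 33 s of the 72 s allowed. The plate went on first, then the smaller steel ring as the spacer, then the cap. I turned the cap about 30° under 3–5 N until it dropped, then pressed it home with about 4 N and let go.

**Checks that agreed:**
- **Heights:** each part made contact within 0.3 mm of its calculated seated height. The tool stood at 65.8 mm for the plate, 85.4 mm for the spacer and 127.0 mm for the cap.
- **Cap:** in the last picture the knob top is within 1 pixel of where a fully home cap should appear, and the cap stands upright.
- **Other goods:** those in the last close view (spice jar, stopper, spare rings) look unmoved. I did not re-measure the bowl, bottle, sauce jar or spoon, but the arm never went near them.

**What went wrong or disagreed:**
- **First grip on the plate:** the fingers met about 25 N of resistance and nudged the plate a few millimetres. I gripped it again slightly higher.
- **First tries at the shaft:** the plate stopped on top of the shaft twice (up to 19 N) because the top camera reads about 2 mm off in both x and y. I then found the true axis by light sideways probing; the scene camera agreed with it to 0.2 mm.
- **Spacer:** the fingers slipped over the ring once because I gripped too high, which moved it a few millimetres. I measured its position again and gripped it lower.

The highest force I read was 25 N, during that first grip on the plate and not on the mill. I only read forces at the end of each move.

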